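Press the bird house perch home with the locking pliers

TASK

Set the little wooden bird house upright on the nest between the open jaws of the bench-mounted locking pliers, its half-inserted perch peg facing the moving pad. Squeeze the pliers' handles together until they go over centre and stay locked, which presses the perch home; press on no handle or lever with more than about 40 N, or it bends. Then flick the release lever to free the pliers, leaving them open with the finished bird house standing on the nest, and leave the other things on the table alone.

Things in the scene. Friction and masses are not known exactly. Their poses are not given: they have to be found in the camera images.
- press: Bench press: steel locking C-clamp pliers lying flat, bars level at 60 mm above the table, on a 110 x 270 x 15 mm plywood board fixed to the table. Origin on the table under the pliers' rivet. +y runs from the rivet to the C-shaped jaws, -y to the two handles and release lever; +x (away from the robot) is the side of the fixed handle and jaw, -x that of the moving ones.
- fixed_pad (a point): Middle of the fixed pad's face, 26 mm wide, 22 mm tall, at press x = +24, y = +100, z = 60 mm; the house's back wall comes against it. The jaw arms run past the house beyond press x = +49 and -49 mm; the rivet end of the jaws lies at press y below 22 mm and nothing stands beyond the pads on the +y side, so fingers have room on both y sides of the nest.
- press_nest (a point): Where the middle of the bird house's underside should go: on the wooden nest block (58 in x by 60 mm in y, top 38 mm above the table), half-way between the open pads, at press x = 0.5, y = 100, z = 38 mm. There the house with its proud peg has some 3 mm free on either side.
- fixed_handle (a point): Point on the fixed handle's centre line, 105 mm from the rivet: a steel bar 10 mm thick, 18 mm tall (z 51 to 69 mm), along the press's y from -15 to -140 mm at press x = 13 mm. Does not move. A post stands under it; the board's top is at 15 mm.
- handle_grip (a point): Point at the middle of the moving handle, 105 mm from the rivet, where fingers may squeeze it against the fixed handle: a steel bar 10 mm thick, 18 mm tall (z 51 to 69 mm), to 150 mm from the rivet. Open, it stands 26 mm further to -x here than locked (62 mm over both bars' outer faces); locked, the bars are parallel, 36 mm over the outer faces (press x = -13 mm).
- handle (a joint): Moving handle's angle about the rivet: 0 fully open (it rests there), 0.25 rad at the hard stop, locked. With the peg in the jaws it resists with up to about 10 to 13 N at the grip (greatest half-way), goes over centre at 0.21 and then holds itself at the stop. At the stop the push rises steeply; over 45 N on either handle bends it.
- lever_tip (a point): Release lever: a steel bar 6 mm thick, 16 mm tall at the pliers' height, with a 12 mm round end, pivoted at the end of the fixed handle and sticking out into free space beyond both handles' ends. The point is on it 50 mm from its pivot. As the pliers lock it swings out to the fixed side (+x of the press); push it back towards -x, 10 to 25 mm, a few N: the toggle trips and handle and jaw spring open.
- lever (a joint): Release lever's angle: 0 in line with the fixed handle when the pliers are open, about 0.67 rad when locked; it follows the toggle and trips it at about 0.5.
- moving_pad (a point): Middle of the moving pad's face (18 mm steel disc) on the moving jaw; it travels about 17 mm in +x of the press as the handle closes, to a gap of 48 mm from the fixed pad.
- house_mid (a point): Loose wooden bird house ornament, 40 (x) x 36 (y) mm, walls 44 mm tall with a pitched roof above (62 mm in all), 120 g. The point is at its middle 22 mm above its underside; z up; its front (-x) has a dark round spot and below it, 22 mm above the underside, the perch peg. Grip it across the 36 mm side walls (y).
- perch (a joint): Perch peg, 10 mm round wood, in a tight hole in the house's front: 0 = pressed home (8 mm sticks out), positive = that much farther out (m); it starts 7 to 9 mm proud. It takes about 6 N to slide.
- doll0: Bystander: wooden peg doll, 24 mm wide, 61 mm tall, near the house.
- doll1: Bystander: wooden peg doll, 24 mm wide, 61 mm tall.
- doll2: Bystander: wooden peg doll, 24 mm wide, 61 mm tall.
- doll3: Bystander: wooden peg doll, 24 mm wide, 61 mm tall.
- hammer: Bystander: hammer lying on the right.
- offcut: Bystander: wooden offcut 70 x 35 x 20 mm.
- offcut2: Bystander: wooden offcut 50 x 30 x 18 mm.
- screwdriver: Bystander: screwdriver lying at the table's far part.
Mind the look-alikes: they are no part of the job. What is shaped like the part that bears house_mid but red is not meant.

How it is judged:
By the outcome, as a careful person would: the job done as asked, in the order asked, and still so for the second after the job is handed in, with the robot touching nothing.
It also fails if it takes over 59 s, if anything falls off the work surface, if the arm or the gripper's body presses on something with over 40 N, if the wrist force passes 120 N, or if a joint passes its speed limit or range.

ROBOT

A 6-joint arm with a two-finger parallel gripper is mounted at the origin on the work surface. World frame = base frame: x ahead of the robot, y to its left, z up, the work surface at z = 0. Lengths are in m, angles in degrees, forces in N, time in s.
With the tool pointing down it reaches from about 0.375 to 0.9 m from the base axis. Payload 3.1 kg.
Tool frame: the origin (TCP) lies between the finger pads; the fingertips stand 22 mm ahead of it and the grasp point (between the pads) lies 3 mm ahead of it (bot.tip_extent is the distance from the TCP to the fingertips, in m); y points along the fingers, z is the direction in which the jaws open and shut, and the axes are right-handed (so a half turn about y gives the same grasp; the last joint's range is limited). The gripper opens to 87 mm and grips with 3 to 60 N. Pads are 19 mm wide; open, the fingers measure 117 mm over their backs; the gripper's body (75 mm by 190 mm) begins 51 mm behind the grasp point.
Start: joints at [59.903, 30.224, 82.088, -0, 67.689, -10.227], TCP at [0.212, 0.588, 0.245] pointing down, gripper open.
Joint ranges: [-176.69, 176.69], [-43.24, 126.21], [12.49, 139.97], [-82, 262], [0, 151.66], [-163.58, 163.58]. Speed limits (degrees/s): [159.86, 159.86, 180, 180, 180, 180].

INTERFACE

Orientations are given as a 3x3 rotation matrix whose columns are the frame's x, y, z axes.
In Python, from rig import bot, eyes, models gives the robot as it stands. The module is installed in compiled form; this text tells all that it offers.
- The arm moves only by the tool arm_command, never from a script. Its arguments are lists of equal length, an entry for each row: "translation": the shift along the tool's x, y, z each as a share of 0.08 m, from -1 to 1, a list of three; "rotation": the turn, a rotation vector about the tool's x, y, z each as a share of 60 degrees, from -1 to 1, a list of three; "grip": the closure, from -1 (fully open) to 1 (shut), so that 0 is half open. In form: {"translation": [[x, y, z], ...], "rotation": [[rx, ry, rz], ...], "grip": [grip, ...]}. A call has 1 to 5 rows; each row is the pose to reach, as a shift and turn from the pose commanded when the call began, along the tool's axes at that moment; what a row does not reach only later rows make up. A row lasts 1/10 s, in which the tool goes at most 50 mm and 8.59 degrees, less where a joint would pass 70% of its speed; a pose out of reach is approached as far as the arm can. A call with a number of a shift or a turn outside -1 to 1 is refused whole. A call with a gripper value outside its range is refused whole. The fingers move at their own pace and stop on an object; the grip force is fixed at half the most. Time passes only in rows, so rows that repeat a pose let the fingers close. It gives the time, the measured TCP pose, the force and the opening at its end, in the units of the state.
- bot.read_state(): the state, without advancing time (a new reading comes with each control period).
- eyes.capture(name): name is "scene" or "side" or "wrist"; returns a dict with "image" (400x640x3 uint8, blue, green, red), "mtx" (3x3 intrinsics, pixels), "rvec" (rotation vector, rad) and "tvec" (3), from world to camera coordinates, as OpenCV has them; the wrist camera has in their place "hand_eye" (4x4, takes a point from camera to tool coordinates, whose origin is the TCP and whose axes are the tool frame's). Camera axes: x right, y down, z forward; pixel columns grow to the right and rows downward; lengths in m; the calibration is good to about 2 mm. A picture is of the moment at which its call begins: read the wrist's pose just before it. There is no depth.
- bot.hand_in(): hands the job in, once; it reports no verdict.
Trained networks look in the newest picture that a camera, given by its name, has taken for a name from the list of things; names that differ only in an ending like _2 or _b are one class to them, and where a whole thing is asked for, a point or a joint stands for the part that bears it (a point fixed in the world has none). Each returns a list of dicts, best first, with "conf" (0 to 1); they miss things now and then, are a little off and sometimes report something else, mostly with a low value. They report only what shows in the picture. A call takes as long as a camera call. They do not tell look-alikes from the thing itself.
- models.recognise(camera, thing): "extent" ([left, top, right, bottom] as shares, 0 to 1, of the picture: columns of its width, rows of its height, round what is visible of it).
- models.spot_point(camera, thing): "point" ([column, row] as shares, 0 to 1, of the picture: columns of its width, rows of its height: a listed point, or the origin of a listed thing).
The state is a dict: "time_s": time; "joint_positions": joint angles; "qvel": joint speeds; "tau": joint torques, N m; "position": TCP position; "tcp_rot": TCP orientation; "force": force on the tool from outside, world axes, zero at the start; "moment": the same for the moment, N m; "opening": opening from 0.0 (shut) to 1.0 (fully open).
Only numpy, scipy, OpenCV 4.12 (cv2) and the standard library are available. Lean on these libraries where they do the work, as an engineer would, in place of code of your own. Each camera call takes 0.05 s, during which the arm holds its last target. There are 200 camera calls.

## Working session

There is one attempt and no reset: what is moved stays moved. The work goes in short steps, Python scripts to look and compute and a tool call to move; the robot and the scene stay as the last step left them, time stands still between calls to the robot, and variables do not carry over. Pictures are saved under pics/ and viewed, about 8 in all and at most 12, crops included, and the job is handed in when it is done.

Besides the shell and the picture viewer there is one more tool, called after "Call:" by a JSON object that holds its "api" and its "payload", one argument or row to a line. arm_command: Moves the arm, as the interface text tells. Shift numbers are shares of 0.08 m and turn numbers shares of 60 degrees, none past 1 either way. Its arguments: {"type":"object","properties":{"translation":{"type":"array"},"rotation":{"type":"array"},"grip":{"type":"array"}},"required":["translation","rotation","grip"]}

```bash
mkdir -p pics
cat > h.py <<'E'
import numpy as np, cv2
from rig import bot, eyes, models
def cap(n):
    s=bot.read_state(); c=eyes.capture(n); K=np.array(c["mtx"],float)
    if "rvec" in c:
        R=cv2.Rodrigues(np.array(c["rvec"],float))[0]; t=np.array(c["tvec"],float).ravel()
    else:
        H=np.array(c["hand_eye"]); T=np.eye(4); T[:3,:3]=s["tcp_rot"]; T[:3,3]=s["position"]
        W=np.linalg.inv(T@H); R=W[:3,:3]; t=W[:3,3]
    return c["image"],K,R,t
def ray(cam,uv):
    _,K,R,t=cam; d=R.T@np.linalg.inv(K)@np.array([uv[0],uv[1],1.]); return -R.T@t,d
def at_z(cam,uv,z):
    o,d=ray(cam,uv); return o+d*(z-o[2])/d[2]
def proj(cam,P):
    _,K,R,t=cam; p=K@(R@np.array(P,float)+t); return p[:2]/p[2]
def tri(rays):
    A=np.zeros((3,3));b=np.zeros(3)
    for o,d in rays:
        d=d/np.linalg.norm(d);M=np.eye(3)-np.outer(d,d);A+=M;b+=M@o
    return np.linalg.solve(A,b)
S=np.array([640,400])
E
python3 - <<'E'
from h import *
np.set_printoptions(precision=4,suppress=True)
Z=dict(press=0,fixed_pad=.06,press_nest=.038,fixed_handle=.06,handle_grip=.06,lever_tip=.06,moving_pad=.06,house_mid=.022)
ims=[]
for n in ("scene","side"):
    c=cap(n); ims.append(c[0]); cv2.imwrite(f"pics/{n}0.png",c[0]); print(n,-c[2].T@c[3])
    for k,z in Z.items():
        for d in models.spot_point(n,k)[:2]:
            uv=np.array(d["point"])*S; print(k,round(d["conf"],2),uv.round(1),at_z(c,uv,z))
    for k in ("doll0","house_mid"):
        for d in models.recognise(n,k)[:6]: 
            e=np.array(d["extent"])*np.r_[S,S]; print(k,round(d["conf"],2),e.round(0),at_z(c,((e[0]+e[2])/2,e[3]),0))
print(bot.read_state())
E
```

```text
scene [ 1.0788 -0.7363  0.6687]
press 0.74 [307.2 215.5] [0.5588 0.0141 0.    ]
fixed_pad 0.69 [335.5 185.1] [0.5928 0.1097 0.06  ]
fixed_pad 0.38 [327.9 188. ] [0.5825 0.0853 0.06  ]
press_nest 0.69 [324.1 186.1] [0.5498 0.1181 0.038 ]
fixed_handle 0.9 [282.5 216.6] [ 0.5551 -0.0901  0.06  ]
handle_grip 0.77 [272.2 210. ] [ 0.5151 -0.081   0.06  ]
handle_grip 0.73 [127.  297.5] [ 0.4537 -0.4722  0.06  ]
lever_tip 0.43 [253.4 234.4] [ 0.5387 -0.1844  0.06  ]
moving_pad 0.66 [315.3 180.3] [0.5303 0.1016 0.06  ]
moving_pad 0.62 [284.7 216. ] [ 0.5582 -0.0851  0.06  ]
house_mid 0.74 [374.8 170.6] [0.6246 0.3025 0.022 ]
house_mid 0.5 [356.3 153. ] [0.5182 0.3783 0.022 ]
doll0 0.74 [332. 213. 338. 238.] [ 0.6751 -0.0308  0.    ]
doll0 0.63 [397. 184. 404. 203.] [0.754  0.2094 0.    ]
doll0 0.48 [167. 247. 178. 274.] [ 0.4206 -0.3445  0.    ]
doll0 0.44 [381. 149. 390. 170.] [0.6367 0.3618 0.    ]
house_mid 0.75 [367. 156. 385. 176.] [0.6285 0.3068 0.    ]
house_mid 0.69 [332. 136. 352. 154.] [0.4592 0.3847 0.    ]
house_mid 0.67 [348. 144. 366. 165.] [0.5406 0.3425 0.    ]
side [ 0.0699 -
[... 779 characters left out ...]
136. 285. 152.] [0.6022 0.363  0.    ]
house_mid 0.77 [234. 148. 245. 167.] [0.4254 0.3826 0.    ]
house_mid 0.52 [254. 144. 273. 162.] [ 0.5157  0.3512 -0.    ]
{'time_s': 1.1, 'joint_positions': array([ 59.9006,  30.223 ,  82.0861,   0.002 ,  67.6897, -10.2274]), 'qvel': array([ 0.0576, -0.0818,  0.1519,  0.0492,  0.0211,  0.0677]), 'tau': array([ -0.0005, -44.0023, -17.6984,   0.0632,   0.0505,  -0.    ]), 'position': array([0.2124, 0.5878, 0.2446]), 'tcp_rot': array([[ 0.9405, -0.    ,  0.3399],
       [-0.3399,  0.    ,  0.9405],
       [-0.    , -1.    ,  0.    ]]), 'force': array([-0.2676,  0.6538,  0.4092]), 'moment': array([-0.006 , -0.0143, -0.0067]), 'opening': 1.0013399572256916}
```

View pics/scene0.png

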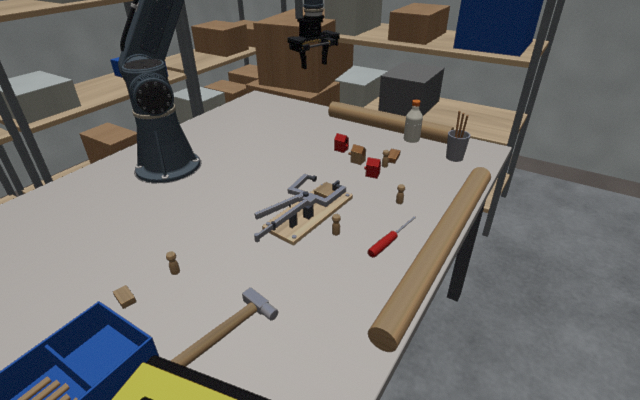

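View pics/side0.png

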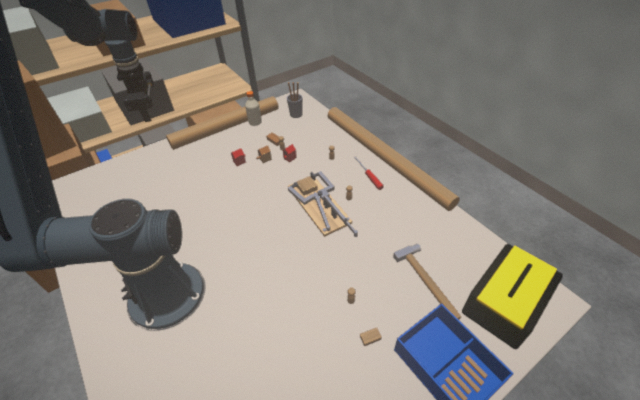

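The scene shows the tan house in the middle, around pixel (358,154), with red look-alikes on either side. The side view has it at (264,153), which puts it near world (0.52, 0.38). The press lies almost along world y with its rivet near (0.556, 0.016). I'll go above the house now.

Call:
{"api": "arm_command", "payload": {
  "translation": [
    [1,0,-0.8],
    [1,0,-0.8],
    [1,0,-0.8]
  ],
  "rotation": [
    [0,-0.331,0],
    [0,-0.331,0],
    [0,-0.331,0]
  ],
  "grip": [-1,-1,-1]
}}

```text
time_s: 1.4
position: [0.2674, 0.4965, 0.2443]
tcp_rot: [[1.0, -0.0, -0.001], [0.001, -0.003, 1.0], [-0.0, -1.0, -0.003]]
force: [0.6, -0.1, 0.6]
opening: 1.002
```

Call:
{"api": "arm_command", "payload": {
  "translation": [
    [1,0,-0.5],
    [1,0,-0.5]
  ],
  "rotation": [
    [0,0,0],
    [0,0,0]
  ],
  "grip": [-1,-1]
}}

```text
time_s: 1.6
position: [0.347, 0.4597, 0.2449]
tcp_rot: [[1.0, 0.001, -0.001], [0.001, 0.0, 1.0], [0.001, -1.0, 0.0]]
force: [0.5, -0.7, 0.3]
opening: 0.998
```

Call:
{"api": "arm_command", "payload": {
  "translation": [
    [1,0,-0.5],
    [1,0,-0.5]
  ],
  "rotation": [
    [0,0,0],
    [0,0,0]
  ],
  "grip": [-1,-1]
}}

```text
time_s: 1.8
position: [0.4282, 0.4192, 0.2448]
tcp_rot: [[1.0, 0.001, 0.001], [-0.001, 0.0, 1.0], [0.001, -1.0, 0.0]]
force: [0.3, -0.1, 0.1]
opening: 0.999
```

Call:
{"api": "arm_command", "payload": {
  "translation": [
    [0.9,0,-0.5],
    [0.9,0,-0.5],
    [0.9,0,-0.5]
  ],
  "rotation": [
    [0,0,0],
    [0,0,0],
    [0,0,0]
  ],
  "grip": [-1,-1,-1]
}}

```text
time_s: 2.1
position: [0.5026, 0.3779, 0.2446]
tcp_rot: [[1.0, 0.003, 0.005], [-0.005, 0.0, 1.0], [0.003, -1.0, 0.0]]
force: [-0.4, 0.1, -0.1]
opening: 0.996
```

Run:
```python
from h import *
np.set_printoptions(precision=4,suppress=True)
c=cap("wrist"); cv2.imwrite("pics/w1.png",c[0]); s=bot.read_state(); print(s["time_s"],s["position"],s["tcp_rot"],-c[2].T@c[3],c[2])
for d in models.spot_point("wrist","house_mid")[:3]:
    uv=np.array(d["point"])*S; print(d["conf"],uv,at_z(c,uv,.022))
for k in ("house_mid","doll0","perch"):
  for d in models.recognise("wrist",k)[:3]: print(k,d["conf"],(np.array(d["extent"])*np.r_[S,S]).round())
```

```text
2.15 [0.4999 0.379  0.2443] [[ 1.      0.0003  0.0039]
 [-0.0039  0.0003  1.    ]
 [ 0.0003 -1.      0.0003]] [0.418  0.3793 0.3839] [[ 0.0057  1.     -0.0007]
 [ 0.9518 -0.0052  0.3066]
 [ 0.3066 -0.0024 -0.9518]]
0.93 [256.  268.4] [0.6142 0.3061 0.022 ]
0.89 [354.624 107.4  ] [0.4395 0.4127 0.022 ]
0.6 [307.904 197.92 ] [0.5316 0.3657 0.022 ]
house_mid 0.79 [335.  86. 377. 133.]
house_mid 0.58 [237. 242. 281. 299.]
house_mid 0.58 [  0. 165. 137. 266.]
doll0 0.55 [175. 349. 200. 385.]
perch 0.6 [301. 162. 313. 178.]
perch 0.55 [347. 131. 356. 136.]
```

View pics/w1.png

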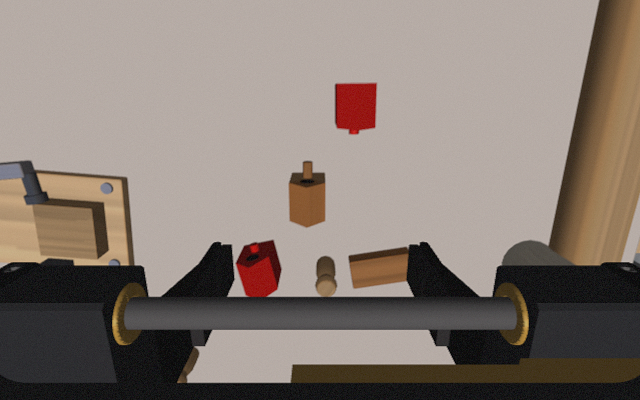

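The wrist view shows the tan house at (307,198) with its peg pointing up in the picture, which is world −x and already the right way. I'll measure its yaw from the eave edges and refine the press pose.

Run:
```python
from h import *
np.set_printoptions(precision=4,suppress=True)
c=cap("wrist"); im=c[0]
hsv=cv2.cvtColor(im,cv2.COLOR_BGR2HSV)
m=((hsv[...,1]>70)).astype(np.uint8); m[:,:270]=0; m[:,345:]=0; m[:150]=0; m[235:]=0
for r in range(158,232,4):
    x=np.where(m[r])[0]
    if len(x): print(r,x.min(),x.max(), at_z(c,(x.min(),r),.044)[:2], at_z(c,(x.max(),r),.044)[:2])
for d in models.spot_point("wrist","house_mid")[:4]+models.spot_point("wrist","perch")[:4]:
    uv=np.array(d["point"])*S; print(d["conf"],uv,at_z(c,uv,.022))
cv2.imwrite("pics/w1c.png",cv2.resize(im[150:240,260:350],None,fx=6,fy=6,interpolation=cv2.INTER_CUBIC))
```

```text
170 300 308 [0.4895 0.3624] [0.4895 0.3701]
174 300 308 [0.4935 0.3623] [0.4935 0.37  ]
178 300 308 [0.4975 0.3622] [0.4975 0.37  ]
182 289 320 [0.5015 0.3514] [0.5015 0.3816]
186 288 320 [0.5055 0.3504] [0.5055 0.3816]
190 286 321 [0.5096 0.3483] [0.5096 0.3826]
194 286 321 [0.5137 0.3482] [0.5137 0.3826]
198 286 321 [0.5178 0.3481] [0.5178 0.3826]
202 286 321 [0.522 0.348] [0.5219 0.3827]
206 286 321 [0.5261 0.3478] [0.5261 0.3827]
210 286 321 [0.5304 0.3477] [0.5303 0.3827]
214 286 321 [0.5346 0.3476] [0.5346 0.3827]
218 286 321 [0.5389 0.3475] [0.5388 0.3827]
222 286 321 [0.5432 0.3474] [0.5431 0.3827]
226 286 321 [0.5475 0.3473] [0.5475 0.3827]
230 291 315 [0.5519 0.3522] [0.5518 0.3766]Traceback (most recent call last):
  File "<stdin>", line 9, in <module>
ValueError: it knows: doll, fixed_handle, fixed_pad, hammer, handle_grip, house_mid, lever_tip, moving_pad, offcut, press, press_nest, screwdriver
```

Call:
{"api": "arm_command", "payload": {
  "translation": [
    [0.37,1,-0.18],
    [0.37,1,-0.18],
    [0.37,1,-0.18]
  ],
  "rotation": [
    [0,0,0],
    [0,0,0],
    [0,0,0]
  ],
  "grip": [-1,-1,-1]
}}

```text
time_s: 2.75
position: [0.5249, 0.3644, 0.1598]
tcp_rot: [[1.0, -0.009, 0.0], [-0.0, -0.004, 1.0], [-0.009, -1.0, -0.004]]
force: [-1.1, -0.6, -0.3]
opening: 1.001
```

Run:
```python
from h import *
np.set_printoptions(precision=4,suppress=True)
c=cap("wrist"); c=cap("wrist"); cv2.imwrite("pics/w2.png",c[0]); print(bot.read_state()["position"])
for k in ("house_mid",):
    for d in models.spot_point("wrist",k)[:3]:
        uv=np.array(d["point"])*S; print(d["conf"],uv,at_z(c,uv,.022))
```

```text
[0.5266 0.3664 0.1645]
0.93 [254.272 290.8  ] [0.6136 0.3077 0.022 ]
0.88 [321.6 199.4] [0.5289 0.3672 0.022 ]
0.72 [381.632  85.68 ] [0.4407 0.4116 0.022 ]
```

View pics/w2.png

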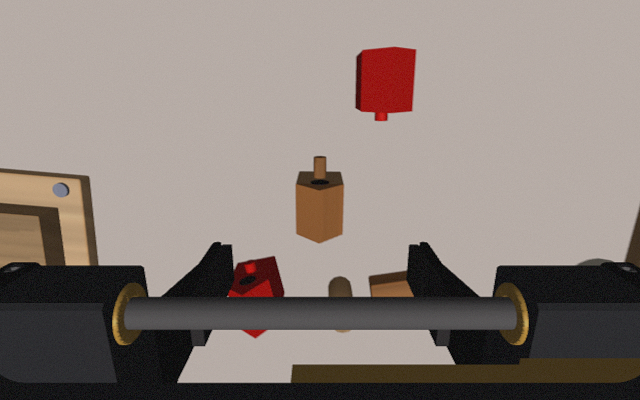

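The house is squarely below, centred at column 320 with zero yaw. The doll and red house are clear of the fingers, so I'll descend and grip.

Call:
{"api": "arm_command", "payload": {
  "translation": [
    [0.03,0.5,0],
    [0.03,1,0],
    [0.03,1,0]
  ],
  "rotation": [
    [0,0,0],
    [0,0,0],
    [0,0,0]
  ],
  "grip": [-1,-1,-1]
}}

```text
time_s: 3.2
position: [0.5266, 0.3654, 0.082]
tcp_rot: [[1.0, -0.007, -0.001], [0.001, -0.003, 1.0], [-0.007, -1.0, -0.003]]
force: [-2.3, -0.1, 1.2]
opening: 0.996
```

Call:
{"api": "arm_command", "payload": {
  "translation": [
    [0,0.33,0],
    [0,0.66,0],
    [0,0.66,0],
    [0,0.66,0]
  ],
  "rotation": [
    [0,0,0],
    [0,0,0],
    [0,0,0],
    [0,0,0]
  ],
  "grip": [-1,-1,-1,-1]
}}

```text
time_s: 3.6
position: [0.5308, 0.367, 0.0343]
tcp_rot: [[1.0, 0.003, -0.0], [0.0, 0.001, 1.0], [0.003, -1.0, 0.001]]
force: [-0.1, 0.4, 0.6]
opening: 1.001
```

Call:
{"api": "arm_command", "payload": {
  "translation": [
    [0,0,0],
    [0,0,0],
    [0,0,0],
    [0,0,0],
    [0,0,0]
  ],
  "rotation": [
    [0,0,0],
    [0,0,0],
    [0,0,0],
    [0,0,0],
    [0,0,0]
  ],
  "grip": [-0.3,0,0.3,0.6,1]
}}

```text
time_s: 4.1
position: [0.53, 0.366, 0.032]
tcp_rot: [[1.0, 0.0, 0.0], [-0.0, 0.0, 1.0], [0.0, -1.0, 0.0]]
force: [-0.5, -1.1, 0.6]
opening: 0.632
```

Call:
{"api": "arm_command", "payload": {
  "translation": [
    [0,0,0],
    [0,0,0],
    [0,0,0],
    [0,0,0],
    [0,0,0]
  ],
  "rotation": [
    [0,0,0],
    [0,0,0],
    [0,0,0],
    [0,0,0],
    [0,0,0]
  ],
  "grip": [1,1,1,1,1]
}}

```text
time_s: 4.6
position: [0.5298, 0.3658, 0.0316]
tcp_rot: [[1.0, -0.0, 0.0], [-0.0, -0.0, 1.0], [-0.0, -1.0, -0.0]]
force: [-0.3, 0.3, -0.4]
opening: 0.412
```

Gripped at 35.9 mm. I'll lift and go to a viewpoint over the press.

Call:
{"api": "arm_command", "payload": {
  "translation": [
    [0,-0.3,0],
    [0,-0.7,0],
    [0,-1,0]
  ],
  "rotation": [
    [0,0,0],
    [0,0,0],
    [0,0,0]
  ],
  "grip": [1,1,1]
}}

```text
time_s: 4.9
position: [0.5299, 0.3661, 0.1126]
tcp_rot: [[1.0, 0.0, 0.0], [-0.0, 0.0, 1.0], [0.0, -1.0, 0.0]]
force: [-0.1, -0.2, -1.3]
opening: 0.412
```

Call:
{"api": "arm_command", "payload": {
  "translation": [
    [0,-0.5,0],
    [0,-1,0],
    [0,-1,0]
  ],
  "rotation": [
    [0,0,0],
    [0,0,0],
    [0,0,0]
  ],
  "grip": [1,1,1]
}}

```text
time_s: 5.2
position: [0.5333, 0.3678, 0.198]
tcp_rot: [[1.0, 0.011, 0.0], [-0.0, 0.006, 1.0], [0.011, -1.0, 0.006]]
force: [0.3, 1.1, -1.3]
opening: 0.416
```

Call:
{"api": "arm_command", "payload": {
  "translation": [
    [0.1,0,-0.3],
    [0.2,0,-0.7],
    [0.28,0,-1]
  ],
  "rotation": [
    [0,0,0],
    [0,0,0],
    [0,0,0]
  ],
  "grip": [1,1,1]
}}

```text
time_s: 5.5
position: [0.5515, 0.2846, 0.1904]
tcp_rot: [[1.0, -0.002, -0.0], [0.0, -0.001, 1.0], [-0.002, -1.0, -0.001]]
force: [-0.3, -0.4, -2.3]
opening: 0.411
```

Call:
{"api": "arm_command", "payload": {
  "translation": [
    [0.14,0,-0.5],
    [0.28,0,-1]
  ],
  "rotation": [
    [0,0,0],
    [0,0,0]
  ],
  "grip": [1,1]
}}

```text
time_s: 5.7
position: [0.5738, 0.205, 0.1903]
tcp_rot: [[1.0, -0.002, -0.001], [0.001, -0.0, 1.0], [-0.002, -1.0, -0.0]]
force: [0.7, -0.5, -1.5]
opening: 0.415
```

Call:
{"api": "arm_command", "payload": {
  "translation": [
    [0.14,0,-0.5],
    [0.28,0,-1]
  ],
  "rotation": [
    [0,0,0],
    [0,0,0]
  ],
  "grip": [1,1]
}}

```text
time_s: 5.9
position: [0.5964, 0.1245, 0.1903]
tcp_rot: [[1.0, -0.002, 0.0], [-0.0, 0.0, 1.0], [-0.002, -1.0, 0.0]]
force: [0.6, 0.4, -1.3]
opening: 0.41
```

Call:
{"api": "arm_command", "payload": {
  "translation": [
    [0.14,0,-0.5],
    [0.28,0,-0.9],
    [0.28,0,-0.9],
    [0.28,0,-0.9]
  ],
  "rotation": [
    [0,0,0],
    [0,0,0],
    [0,0,0],
    [0,0,0]
  ],
  "grip": [1,1,1,1]
}}

```text
time_s: 6.3
position: [0.6187, 0.0532, 0.1904]
tcp_rot: [[1.0, -0.003, 0.003], [-0.003, 0.001, 1.0], [-0.003, -1.0, 0.001]]
force: [-0.2, -0.7, -2.1]
opening: 0.414
```

```bash
cat > press.py <<'E'
from h import *
np.set_printoptions(precision=4,suppress=True)
import sys
c=cap("wrist"); c=cap("wrist"); cv2.imwrite(sys.argv[1],c[0]); s=bot.read_state(); print(s["time_s"],s["position"],s["opening"])
Z=dict(press=0,fixed_pad=.06,press_nest=.038,fixed_handle=.06,handle_grip=.06,lever_tip=.06,moving_pad=.06)
for k,z in Z.items():
    for d in models.spot_point("wrist",k)[:2]:
        uv=np.array(d["point"])*S; print(k,round(d["conf"],2),uv.round(1),at_z(c,uv,z))
E
python3 press.py pics/w3.png
```

```text
6.4 [0.6183 0.0548 0.1908] 0.4116047211773484
press 0.72 [387.3 129. ] [0.5711 0.116  0.    ]
press 0.67 [274.7 112. ] [0.556  0.0147 0.    ]
fixed_pad 0.71 [388.8 158.5] [0.5865 0.1073 0.06  ]
press_nest 0.93 [388.  128.7] [0.5666 0.1095 0.038 ]
fixed_handle 0.64 [118.8 124.1] [ 0.5606 -0.0932  0.06  ]
fixed_handle 0.2 [389.6 160.3] [0.5879 0.108  0.06  ]
handle_grip 0.87 [123.5  46.4] [ 0.5077 -0.0809  0.06  ]
handle_grip 0.16 [251.  222.6] [ 0.6384 -0.0003  0.06  ]
moving_pad 0.61 [398.6  68.9] [0.5227 0.1106 0.06  ]
```

View pics/w3.png

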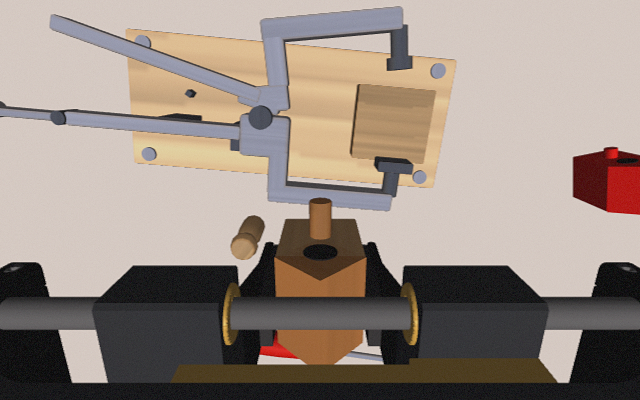

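The view is clear. Board corners are about (127,28), (456,60), (435,188) and (134,161); nest top corners are about (361,84), (436,92), (428,163) and (352,156). The rivet is at (260,117) and the dolls and red house are clear of the press. I'll fit the press pose from these.

Run:
```python
from h import *
np.set_printoptions(precision=4,suppress=True)
c=cap("wrist"); 
B=[at_z(c,p,.015)[:2] for p in [(127,28),(456,60),(435,188),(134,161)]]
N=[at_z(c,p,.038)[:2] for p in [(361,84),(436,92),(428,163),(352,156)]]
print(np.array(B),np.array(N))
for n,Q in(("B",B),("N",N)):
    print(n,"mid",np.mean(Q,0),"len",np.linalg.norm(Q[1]-Q[0]),np.linalg.norm(Q[2]-Q[1]),np.linalg.norm(Q[2]-Q[3]),np.linalg.norm(Q[3]-Q[0]))
    for a,b in((0,1),(3,2)): d=Q[b]-Q[a]; print("yaw",np.degrees(np.arctan2(-d[0],d[1])))
    for a,b in((0,3),(1,2)): d=Q[b]-Q[a]; print("yawx",np.degrees(np.arctan2(d[1],d[0])))
# handle fixed line, moving pad face
for z,p in((.069,(65,118)),(.069,(240,132)),(.069,(260,117)),(.06,(399,70)),(.06,(393,158)),(.071,(393,163)),(.049,(399,70))): print(p,at_z(c,p,z))
```

```text
[[ 0.4913 -0.099 ]
 [ 0.515   0.1667]
 [ 0.6238  0.1601]
 [ 0.5991 -0.1102]] [[0.5338 0.0871]
 [0.5397 0.1457]
 [0.5959 0.1446]
 [0.5901 0.0817]]
B mid [0.5573 0.0294] len 0.2667657477477756 0.10902763632062228 0.2714662833897012 0.10841748324630623
yaw -5.100969147618873
yaw -5.222804771418619
yawx -5.938881279778531
yawx -3.46405500799339
N mid [0.5649 0.1148] len 0.058934954135403304 0.0562043458540272 0.0632331558411785 0.056554958306747144
yaw -5.737486943997863
yaw -5.253965105599482
yawx -5.491925587933937
yawx -1.105978957286355
(65, 118) [ 0.5572 -0.1263  0.069 ]
(240, 132) [ 0.5669 -0.0023  0.069 ]
(260, 117) [0.5564 0.0127 0.069 ]
(399, 70) [0.5245 0.1113 0.06  ]
(393, 158) [0.5875 0.1109 0.06  ]
(393, 163) [0.5891 0.1089 0.071 ]
(399, 70) [0.524  0.1135 0.049 ]
```

Yaw is −5.1° and the rivet is at (0.556, 0.0143), so the nest is at (0.565, 0.114). I'll move over it and turn.

Call:
{"api": "arm_command", "payload": {
  "translation": [
    [-0.3,0,0.37],
    [-0.65,0,0.74],
    [-0.65,0.4,0.74],
    [-0.65,0.8,0.74],
    [-0.65,0.8,0.74]
  ],
  "rotation": [
    [0,0.085,0],
    [0,0.085,0],
    [0,0.085,0],
    [0,0.085,0],
    [0,0.085,0]
  ],
  "grip": [1,1,1,1,1]
}}

```text
time_s: 7.3
position: [0.5641, 0.1136, 0.1244]
tcp_rot: [[0.996, -0.009, 0.088], [-0.088, -0.0, 0.996], [-0.009, -1.0, -0.001]]
force: [-1.4, -0.7, -2.4]
opening: 0.411
```

Run:
```python
from h import *
np.set_printoptions(precision=4,suppress=True)
c=cap("wrist"); c=cap("wrist"); s=bot.read_state(); p=s["position"]; print(s["time_s"],p,s["tcp_rot"])
z=p[2]-.0316+.044
for u in((275,262),(366,262),(320,262)): print(at_z(c,u,z), s["tcp_rot"].T@(at_z(c,u,z)-p))
cv2.imwrite("pics/w4.png",c[0])
```

```text
7.4 [0.5675 0.1132 0.1278] [[ 0.996  -0.0008  0.089 ]
 [-0.089  -0.      0.996 ]
 [-0.0008 -1.     -0.0001]]
[0.5454 0.0985 0.1402] [-0.0206 -0.0124 -0.0167]
[0.5485 0.1336 0.1402] [-0.0207 -0.0124  0.0186]
[0.547  0.1158 0.1402] [-0.0207 -0.0124  0.0008]
```

View pics/w4.png

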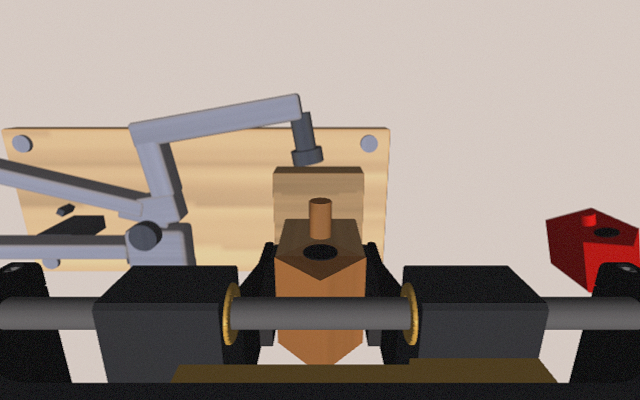

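House offset in hand is −0.7 mm in x, and the board edges are level in the picture, so yaw matches. I'll correct by −1.7 mm and lower.

Call:
{"api": "arm_command", "payload": {
  "translation": [
    [-0.02,0,0],
    [-0.02,0.2,0],
    [-0.02,0.45,0],
    [-0.02,0.58,0],
    [-0.02,0.58,0]
  ],
  "rotation": [
    [0,0,0],
    [0,0,0],
    [0,0,0],
    [0,0,0],
    [0,0,0]
  ],
  "grip": [1,1,1,1,1]
}}

```text
time_s: 7.9
position: [0.5652, 0.1135, 0.0836]
tcp_rot: [[0.996, -0.001, 0.089], [-0.089, 0.0, 0.996], [-0.001, -1.0, 0.0]]
force: [-4.8, 1.0, 6.1]
opening: 0.414
```

Run:
```python
from h import *
np.set_printoptions(precision=4,suppress=True)
c=cap("wrist"); c=cap("wrist"); s=bot.read_state(); p=s["position"]; print(s["time_s"],p,s["force"])
cv2.imwrite("pics/w5.png",cv2.resize(c[0][100:300,160:480],None,fx=2.4,fy=2.4))
```

```text
8.0 [0.5652 0.1135 0.0836] [-3.9032  1.1743  4.8702]
```

View pics/w5.png

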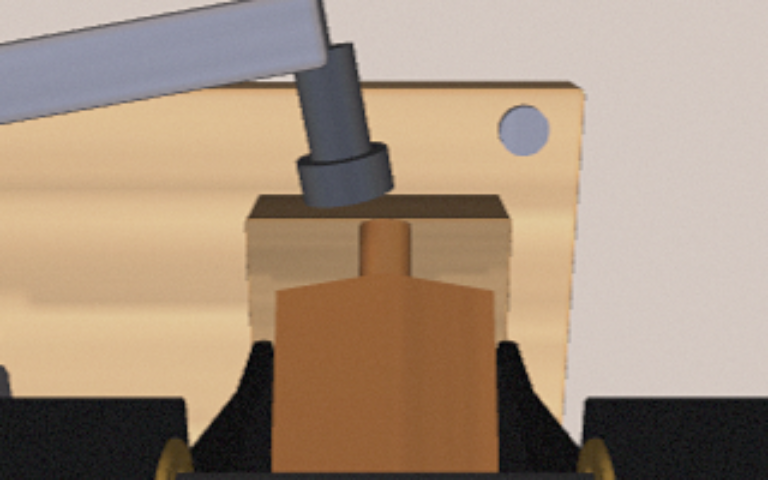

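The contact force of −5 N in x and +6 N in z, with the front gable no longer visible, says the house's back edge caught the fixed pad and tipped it in the fingers. I'll lift and look.

Call:
{"api": "arm_command", "payload": {
  "translation": [
    [0,-0.3,0],
    [0,-0.7,0],
    [0,-0.7,0],
    [0,-0.7,0]
  ],
  "rotation": [
    [0,0,0],
    [0,0,0],
    [0,0,0],
    [0,0,0]
  ],
  "grip": [1,1,1,1]
}}

```text
time_s: 8.4
position: [0.5672, 0.1131, 0.1392]
tcp_rot: [[0.996, 0.005, 0.089], [-0.089, -0.0, 0.996], [0.004, -1.0, 0.0]]
force: [-0.2, 0.6, -2.3]
opening: 0.415
```

Run:
```python
from h import *
np.set_printoptions(precision=4,suppress=True)
c=cap("wrist"); c=cap("wrist"); s=bot.read_state(); p=s["position"]; print(s["time_s"],p,s["force"],s["tcp_rot"])
d=cap("side"); e=cap("scene")
u=proj(d,p).astype(int); v=proj(e,p).astype(int); print(u,v)
f=lambda im,q,w,h,k: cv2.resize(im[q[1]-h:q[1]+h,q[0]-w:q[0]+w],None,fx=k,fy=k,interpolation=cv2.INTER_CUBIC)
a=c[0][150:400,190:450]; a=cv2.resize(a,(416,400))
b=f(e[0],v,40,40,5)
cv2.imwrite("pics/w6.png",np.hstack([a,b]))
```

```text
8.5 [0.5655 0.1131 0.1372] [-0.4507 -0.3706 -1.9049] [[ 0.996  -0.0006  0.0893]
 [-0.0893 -0.      0.996 ]
 [-0.0006 -1.     -0.0001]]
[304 161] [327 157]
```

View pics/w6.png

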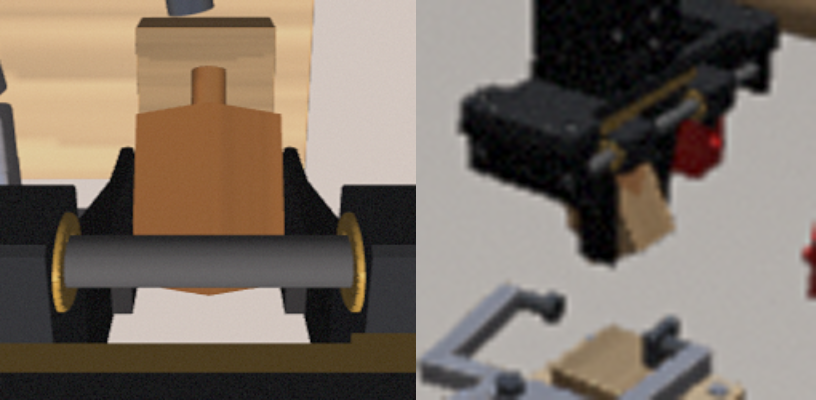

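Run:
```python
from h import *
from scipy.optimize import least_squares
np.set_printoptions(precision=4,suppress=True)
c=cap("wrist"); c=cap("wrist"); s=bot.read_state(); p=s["position"]; R=s["tcp_rot"]
H=np.array([[-.02,.022,-.018],[-.02,.022,.018],[-.02,.040,0],[.02,.040,0]])  # x, up, z
uv=np.array([[273,222],[365.6,222],[319.4,214],[319.4,334]])
def pts(q,H=H):
    th=q[2]; x=H[:,0]*np.cos(th)-H[:,1]*np.sin(th); u=H[:,0]*np.sin(th)+H[:,1]*np.cos(th)
    return p+(R@np.c_[q[0]+x,q[1]-u,H[:,2]+q[3]].T).T
r=least_squares(lambda q:np.ravel([proj(c,P)-w for P,w in zip(pts(q),uv)]),[0,.0096,.4,0])
print(r.x,np.degrees(r.x[2]),r.fun.round(1), p, s["joint_positions"])
```

```text
[-0.0043  0.0033  0.5313  0.0005] 30.441164762966245 [ 1.2 -0.1 -0.9 -0.1 -0.1 -0.5 -0.1  0.6] [0.5652 0.1132 0.1363] [  0.2268  34.863   94.5609  -0.0018  50.6962 -84.6568]
```

Fit: house tipped 30.4° in the fingers, top towards −x. I'll take it to clear table near (0.475, 0.25), pitch the tool 27° so the house is nearly upright, set it down and re-grip it vertically.

Call:
{"api": "arm_command", "payload": {
  "translation": [
    [-0.3,0,0.4],
    [-0.64,0,0.8],
    [-0.64,0,0.8]
  ],
  "rotation": [
    [0,0,0],
    [0,0,0],
    [0,0,0]
  ],
  "grip": [1,1,1]
}}

```text
time_s: 9.0
position: [0.5155, 0.1846, 0.1361]
tcp_rot: [[0.996, -0.007, 0.085], [-0.085, 0.0, 0.996], [-0.007, -1.0, -0.0]]
force: [-0.4, -0.7, -2.1]
opening: 0.414
```

Call:
{"api": "arm_command", "payload": {
  "translation": [
    [-0.3,0,0.4],
    [-0.64,0,0.8],
    [-0.64,0,0.8],
    [-0.64,0,0.8]
  ],
  "rotation": [
    [0,0,0],
    [0,0,0],
    [0,0,0.1],
    [0,0,0.2]
  ],
  "grip": [1,1,1,1]
}}

```text
time_s: 9.4
position: [0.4735, 0.2513, 0.1374]
tcp_rot: [[0.974, -0.212, 0.085], [-0.083, 0.018, 0.996], [-0.212, -0.977, -0.0]]
force: [0.2, 0.4, -1.9]
opening: 0.407
```

Call:
{"api": "arm_command", "payload": {
  "translation": [
    [0,0,0],
    [0,0,0],
    [0,0,0],
    [0,0,0]
  ],
  "rotation": [
    [0,0,0.12],
    [0,0,0.25],
    [0,0,0.25],
    [0,0,0.25]
  ],
  "grip": [1,1,1,1]
}}

```text
time_s: 9.8
position: [0.4753, 0.2494, 0.1362]
tcp_rot: [[0.888, -0.452, 0.09], [-0.08, 0.04, 0.996], [-0.453, -0.891, -0.001]]
force: [0.1, 0.2, -1.3]
opening: 0.411
```

Call:
{"api": "arm_command", "payload": {
  "translation": [
    [0.15,0.3,0],
    [0.31,0.61,0],
    [0.31,0.61,0],
    [0.31,0.61,0]
  ],
  "rotation": [
    [0,0,0],
    [0,0,0],
    [0,0,0],
    [0,0,0]
  ],
  "grip": [1,1,1,1]
}}

```text
time_s: 10.2
position: [0.474, 0.2501, 0.0832]
tcp_rot: [[0.887, -0.453, 0.088], [-0.079, 0.04, 0.996], [-0.455, -0.891, -0.0]]
force: [0.1, -0.1, -0.9]
opening: 0.413
```

Call:
{"api": "arm_command", "payload": {
  "translation": [
    [0.15,0.3,0],
    [0.25,0.5,0],
    [0.305,0.6,0],
    [0.305,0.6,0],
    [0.305,0.6,0]
  ],
  "rotation": [
    [0,0,0],
    [0,0,0],
    [0,0,0],
    [0,0,0],
    [0,0,0]
  ],
  "grip": [1,1,1,1,1]
}}

```text
time_s: 10.7
position: [0.4753, 0.25, 0.0292]
tcp_rot: [[0.888, -0.452, 0.089], [-0.079, 0.041, 0.996], [-0.454, -0.891, 0.0]]
force: [0.2, 0.3, -1.6]
opening: 0.411
```

```bash
python3 -c "
from h import *
s=bot.read_state();print(s['position'],s['force'],s['opening'])"
```

```text
[0.47532811 0.25002102 0.02921178] [ 0.17651074  0.28345317 -1.63715411] 0.41148885592514095
```

Call:
{"api": "arm_command", "payload": {
  "translation": [
    [0.02,0.035,0],
    [0.02,0.035,0],
    [0.02,0.035,0],
    [0.02,0.035,0],
    [0.02,0.035,0]
  ],
  "rotation": [
    [0,0,0],
    [0,0,0],
    [0,0,0],
    [0,0,0],
    [0,0,0]
  ],
  "grip": [1,1,0.1,-0.2,-0.6]
}}

```text
time_s: 11.2
position: [0.4754, 0.2499, 0.0259]
tcp_rot: [[0.888, -0.452, 0.089], [-0.079, 0.04, 0.996], [-0.454, -0.891, 0.0]]
force: [-0.7, 0.5, -0.4]
opening: 0.553
```

Call:
{"api": "arm_command", "payload": {
  "translation": [
    [0,0,0],
    [0,0,0],
    [-0.04,-0.08,0],
    [-0.04,-0.08,0]
  ],
  "rotation": [
    [0,0,0],
    [0,0,0],
    [0,0,0],
    [0,0,0]
  ],
  "grip": [-1,-1,-1,-1]
}}

```text
time_s: 11.6
position: [0.4758, 0.25, 0.0335]
tcp_rot: [[0.888, -0.451, 0.089], [-0.079, 0.041, 0.996], [-0.453, -0.892, 0.0]]
force: [0.5, -0.1, 0.0]
opening: 0.908
```

Call:
{"api": "arm_command", "payload": {
  "translation": [
    [-0.02,-0.04,0],
    [-0.04,-0.08,0],
    [-0.04,-0.08,0],
    [-0.04,-0.08,0],
    [-0.04,-0.08,0]
  ],
  "rotation": [
    [0,0,-0.12],
    [0,0,-0.25],
    [0,0,-0.38],
    [0,0,-0.45],
    [0,0,-0.45]
  ],
  "grip": [-1,-1,-1,-1,-1]
}}

```text
time_s: 12.1
position: [0.4722, 0.25, 0.0404]
tcp_rot: [[0.996, -0.003, 0.087], [-0.087, -0.001, 0.996], [-0.003, -1.0, -0.001]]
force: [-0.2, 0.9, 0.1]
opening: 1.001
```

Call:
{"api": "arm_command", "payload": {
  "translation": [
    [0,-0.4,0],
    [0,-0.8,0],
    [0,-1,0],
    [0,-1,0]
  ],
  "rotation": [
    [0,0,0],
    [0,0,0],
    [0,0,0],
    [0,0,0]
  ],
  "grip": [-1,-1,-1,-1]
}}

```text
time_s: 12.5
position: [0.4783, 0.2505, 0.1224]
tcp_rot: [[0.996, 0.006, 0.089], [-0.089, 0.002, 0.996], [0.005, -1.0, 0.003]]
force: [0.1, 0.6, -0.3]
opening: 1.0
```

Run:
```python
from h import *
np.set_printoptions(precision=4,suppress=True)
c=cap("wrist"); c=cap("wrist"); cv2.imwrite("pics/w7.png",c[0]); s=bot.read_state(); print(s["time_s"],s["position"],s["tcp_rot"],s["force"],s["opening"])
for d in models.spot_point("wrist","house_mid")[:3]:
    uv=np.array(d["point"])*S; print(d["conf"],uv,at_z(c,uv,.022))
```

```text
12.6 [0.4761 0.2498 0.1198] [[ 0.996   0.0002  0.0895]
 [-0.0895  0.0003  0.996 ]
 [ 0.0002 -1.      0.0004]] [ 0.1708 -1.0703  0.6643] 1.0001929703749826
0.92 [407.104 363.2  ] [0.6138 0.3096 0.022 ]
0.82 [558.912 136.   ] [0.4391 0.4119 0.022 ]
```

View pics/w7.png

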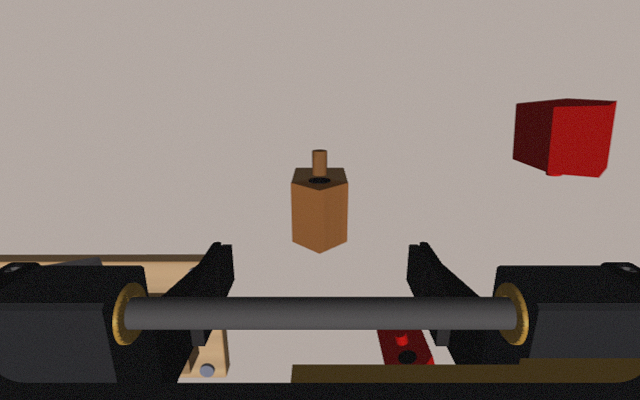

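The house stands upright at (320,210) with its peg towards −x. I'll fit its pose, then re-grip.

Run:
```python
from h import *
from scipy.optimize import least_squares
np.set_printoptions(precision=4,suppress=True)
c=cap("wrist"); s=bot.read_state(); p=s["position"]; R=s["tcp_rot"]
H=np.array([[-.02,-.018,.044],[-.02,.018,.044],[-.02,0,.062],[.02,0,.062],[.02,-.018,.044],[.02,.018,.044]])
uv=np.array([[291.5,182],[348,182],[320,190],[320,253],[292,243],[348,243]])
def P(q): 
    a,b=np.cos(q[2]),np.sin(q[2]); return np.c_[q[0]+a*H[:,0]-b*H[:,1],q[1]+b*H[:,0]+a*H[:,1],H[:,2]]
r=least_squares(lambda q:np.ravel([proj(c,h)-w for h,w in zip(P(q),uv)]),[.475,.25,0])
print(r.x,np.degrees(r.x[2]),r.fun.round(1),p, R.T@(np.r_[r.x[:2],0]-p))
```

```text
[ 0.4678  0.251  -0.0882] -5.051865806899102 [-0.9  0.3  1.1  0.2 -0.2  0.3 -0.   1.3  0.2 -1.  -0.3 -1.1] [0.475  0.2496 0.1188] [-0.0071  0.1188  0.0008]
```

Call:
{"api": "arm_command", "payload": {
  "translation": [
    [-0.09,0.3,0.01],
    [-0.09,0.7,0.01],
    [-0.09,0.8,0.01],
    [-0.09,0.8,0.01]
  ],
  "rotation": [
    [0,0,0],
    [0,0,0],
    [0,0,0],
    [0,0,0]
  ],
  "grip": [-1,-1,-1,-1]
}}

```text
time_s: 13.1
position: [0.4669, 0.2508, 0.0538]
tcp_rot: [[0.996, -0.005, 0.089], [-0.089, -0.001, 0.996], [-0.005, -1.0, -0.002]]
force: [0.5, 0.4, 0.0]
opening: 0.999
```

Call:
{"api": "arm_command", "payload": {
  "translation": [
    [0,0.3,0],
    [0,0.3,0],
    [0,0.3,0],
    [0,0.3,0],
    [0,0.3,0]
  ],
  "rotation": [
    [0,0,0],
    [0,0,0],
    [0,0,0],
    [0,0,0],
    [0,0,0]
  ],
  "grip": [-1,-1,-0.3,0,0.3]
}}

```text
time_s: 13.6
position: [0.4689, 0.2515, 0.033]
tcp_rot: [[0.996, 0.002, 0.089], [-0.089, 0.001, 0.996], [0.002, -1.0, 0.001]]
force: [-0.3, 0.0, -0.1]
opening: 0.808
```

Call:
{"api": "arm_command", "payload": {
  "translation": [
    [0,0,0],
    [0,0,0],
    [0,0,0],
    [0,0,0],
    [0,0,0]
  ],
  "rotation": [
    [0,0,0],
    [0,0,0],
    [0,0,0],
    [0,0,0],
    [0,0,0]
  ],
  "grip": [0.6,1,1,1,1]
}}

```text
time_s: 14.1
position: [0.4682, 0.2513, 0.0319]
tcp_rot: [[0.996, -0.0, 0.089], [-0.089, -0.0, 0.996], [-0.0, -1.0, -0.0]]
force: [0.0, -0.3, 1.0]
opening: 0.41
```

Call:
{"api": "arm_command", "payload": {
  "translation": [
    [0,0,0],
    [0,0,0],
    [0,-0.3,0],
    [0,-0.7,0],
    [0,-1,0]
  ],
  "rotation": [
    [0,0,0],
    [0,0,0],
    [0,0,0],
    [0,0,0],
    [0,0,0]
  ],
  "grip": [1,1,1,1,1]
}}

```text
time_s: 14.6
position: [0.4681, 0.2513, 0.1127]
tcp_rot: [[0.996, -0.0, 0.089], [-0.089, -0.0, 0.996], [-0.0, -1.0, -0.0]]
force: [0.4, -0.2, -1.3]
opening: 0.413
```

Call:
{"api": "arm_command", "payload": {
  "translation": [
    [0,-0.5,0],
    [0,-1,0],
    [0,-1,0]
  ],
  "rotation": [
    [0,0,0],
    [0,0,0],
    [0,0,0]
  ],
  "grip": [1,1,1]
}}

```text
time_s: 14.9
position: [0.4714, 0.2524, 0.1967]
tcp_rot: [[0.996, 0.011, 0.089], [-0.089, 0.003, 0.996], [0.01, -1.0, 0.004]]
force: [1.3, -0.5, -1.7]
opening: 0.415
```

Run:
```python
from h import *
im=cv2.imread("pics/w3.png"); g=cv2.cvtColor(im,cv2.COLOR_BGR2GRAY)
for u in (382,394,406): print(u,"fixed",dict(zip(range(150,180),g[150:180,u])))
for u in (394,400,406): print(u,"moving",dict(zip(range(50,76),g[50:76,u])))
s=bot.read_state(); print(s["position"],s["force"])
```

```text
382 fixed {150: np.uint8(153), 151: np.uint8(156), 152: np.uint8(154), 153: np.uint8(148), 154: np.uint8(150), 155: np.uint8(154), 156: np.uint8(130), 157: np.uint8(46), 158: np.uint8(35), 159: np.uint8(37), 160: np.uint8(43), 161: np.uint8(44), 162: np.uint8(80), 163: np.uint8(81), 164: np.uint8(81), 165: np.uint8(80), 166: np.uint8(81), 167: np.uint8(80), 168: np.uint8(82), 169: np.uint8(81), 170: np.uint8(79), 171: np.uint8(74), 172: np.uint8(184), 173: np.uint8(209), 174: np.uint8(207), 175: np.uint8(205), 176: np.uint8(199), 177: np.uint8(188), 178: np.uint8(175), 179: np.uint8(168)}
394 fixed {150: np.uint8(147), 151: np.uint8(153), 152: np.uint8(157), 153: np.uint8(153), 154: np.uint8(148), 155: np.uint8(147), 156: np.uint8(153), 157: np.uint8(131), 158: np.uint8(45), 159: np.uint8(37), 160: np.uint8(38), 161: np.uint8(35), 162: np.uint8(38), 163: np.uint8(82), 164: np.uint8(84), 165: np.uint8(83), 166: np.uint8(81), 167: np.uint8(83), 168: np.uint8(85), 169: np.uint8(79), 170: np.uint8(79), 171: np.uint8(78), 172: np.uint8(77), 173: np.uint8(59), 174: np.uint8(80), 175: np.ui
[... 1512 characters left out ...]
nt8(83), 69: np.uint8(56), 70: np.uint8(201), 71: np.uint8(195), 72: np.uint8(194), 73: np.uint8(190), 74: np.uint8(191), 75: np.uint8(192)}
406 moving {50: np.uint8(70), 51: np.uint8(75), 52: np.uint8(74), 53: np.uint8(75), 54: np.uint8(71), 55: np.uint8(77), 56: np.uint8(75), 57: np.uint8(84), 58: np.uint8(78), 59: np.uint8(82), 60: np.uint8(80), 61: np.uint8(76), 62: np.uint8(80), 63: np.uint8(81), 64: np.uint8(79), 65: np.uint8(83), 66: np.uint8(81), 67: np.uint8(76), 68: np.uint8(54), 69: np.uint8(148), 70: np.uint8(197), 71: np.uint8(193), 72: np.uint8(194), 73: np.uint8(193), 74: np.uint8(191), 75: np.uint8(191)}
[0.47144047 0.25241658 0.19668742] [ 1.25405907 -0.49564896 -1.72017342]
```

The pad face reads x≈0.589 in the wrist picture, but the contact happened with the house's back at about 0.585–0.586. So the camera reads about 3 mm high there, and I'll place about 3.5 mm further towards −x. I'll lower in force-checked stages.

Call:
{"api": "arm_command", "payload": {
  "translation": [
    [0.33,0,-0.4],
    [0.667,0,-0.808],
    [0.667,0,-0.808]
  ],
  "rotation": [
    [0,0,0],
    [0,0,0],
    [0,0,0]
  ],
  "grip": [1,1,1]
}}

```text
time_s: 15.2
position: [0.5189, 0.1787, 0.1911]
tcp_rot: [[0.996, 0.003, 0.093], [-0.093, -0.001, 0.996], [0.003, -1.0, -0.001]]
force: [0.7, 0.7, -1.1]
opening: 0.41
```

Call:
{"api": "arm_command", "payload": {
  "translation": [
    [0.33,0,-0.4],
    [0.667,0,-0.808],
    [0.667,0.3,-0.808],
    [0.667,0.65,-0.808],
    [0.667,0.65,-0.808]
  ],
  "rotation": [
    [0,0,0],
    [0,0,0],
    [0,0,0],
    [0,0,0],
    [0,0,0]
  ],
  "grip": [1,1,1,1,1]
}}

```text
time_s: 15.7
position: [0.5591, 0.1128, 0.1354]
tcp_rot: [[0.996, -0.011, 0.09], [-0.09, 0.0, 0.996], [-0.011, -1.0, -0.001]]
force: [-0.9, 1.0, -1.1]
opening: 0.41
```

```bash
python3 -c "
from h import *
c=cap('wrist');cap('wrist');cap('wrist')
s=bot.read_state();print(s['position'],s['force'],s['opening'],s['tcp_rot'][0])"
```

```text
[0.56290143 0.11345772 0.13988815] [ 1.02358748 -0.17156696 -0.82574667] 0.41182233782433947 [ 9.96066956e-01 -4.47137761e-04  8.86025918e-02]
```

Call:
{"api": "arm_command", "payload": {
  "translation": [
    [0,0.1,0],
    [0,0.2,0],
    [0,0.3,0],
    [0,0.35,0],
    [0,0.35,0]
  ],
  "rotation": [
    [0,0,0],
    [0,0,0],
    [0,0,0],
    [0,0,0],
    [0,0,0]
  ],
  "grip": [1,1,1,1,1]
}}

```text
time_s: 16.35
position: [0.5625, 0.1131, 0.111]
tcp_rot: [[0.996, -0.002, 0.089], [-0.089, -0.0, 0.996], [-0.002, -1.0, -0.0]]
force: [-0.1, 0.1, -1.7]
opening: 0.41
```

Call:
{"api": "arm_command", "payload": {
  "translation": [
    [0,0.03,0],
    [0,0.06,0],
    [0,0.09,0],
    [0,0.12,0],
    [0,0.15,0]
  ],
  "rotation": [
    [0,0,0],
    [0,0,0],
    [0,0,0],
    [0,0,0],
    [0,0,0]
  ],
  "grip": [1,1,1,1,1]
}}

```text
time_s: 16.85
position: [0.5631, 0.1131, 0.0997]
tcp_rot: [[0.996, 0.0, 0.089], [-0.089, -0.0, 0.996], [0.0, -1.0, 0.0]]
force: [-0.1, -0.4, -1.0]
opening: 0.41
```

Call:
{"api": "arm_command", "payload": {
  "translation": [
    [0,0.02,0],
    [0,0.04,0],
    [0,0.05,0],
    [0,0.05,0],
    [0,0.05,0]
  ],
  "rotation": [
    [0,0,0],
    [0,0,0],
    [0,0,0],
    [0,0,0],
    [0,0,0]
  ],
  "grip": [1,1,1,1,1]
}}

```text
time_s: 17.35
position: [0.5631, 0.1131, 0.0959]
tcp_rot: [[0.996, 0.0, 0.089], [-0.089, -0.0, 0.996], [0.0, -1.0, -0.0]]
force: [0.4, -0.3, -1.5]
opening: 0.409
```

No contact below the fixed pad's top this time. Continuing.

Call:
{"api": "arm_command", "payload": {
  "translation": [
    [0,0.04,0],
    [0,0.08,0],
    [0,0.12,0],
    [0,0.14,0],
    [0,0.14,0]
  ],
  "rotation": [
    [0,0,0],
    [0,0,0],
    [0,0,0],
    [0,0,0],
    [0,0,0]
  ],
  "grip": [1,1,1,1,1]
}}

```text
time_s: 17.85
position: [0.5628, 0.113, 0.0842]
tcp_rot: [[0.996, -0.001, 0.089], [-0.089, -0.0, 0.996], [-0.001, -1.0, -0.0]]
force: [-0.9, -0.7, -1.3]
opening: 0.415
```

Run:
```python
from h import *
np.set_printoptions(precision=4,suppress=True)
c=cap("wrist"); s=bot.read_state(); print(s["time_s"],s["position"],s["force"])
cv2.imwrite("pics/w8.png",cv2.resize(c[0][100:300,160:480],None,fx=2.4,fy=2.4))
```

```text
17.9 [0.5629 0.113  0.0844] [ 0.3556 -0.2435 -1.4064]
```

View pics/w8.png

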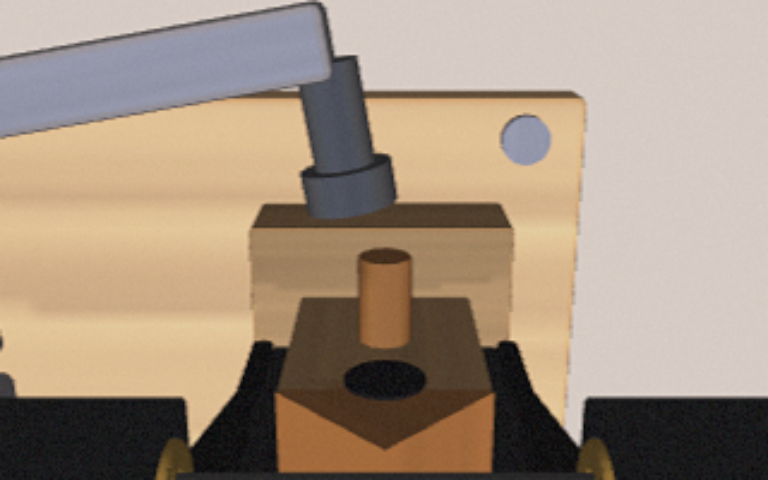

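Run:
```python
from h import *
np.set_printoptions(precision=4,suppress=True)
c=cap("wrist"); s=bot.read_state();p=s["position"]; print(p)
R=s["tcp_rot"]
for n,u,v,z in(("peg top",385,250,p[2]-.0319+.027),("pad",360,216,.055),("pad",360,216,.065),("spot pegbase",385,345,p[2]-.0319+.017)): 
    q=at_z(c,(160+u/2.4,100+v/2.4),z); print(n,q,R.T@(q-p))
```

```text
[0.5631 0.1131 0.0846]
peg top [0.5265 0.1172 0.0797] [-0.0367  0.0049  0.0009]
pad [0.5269 0.1121 0.055 ] [-0.0359  0.0296 -0.0042]
pad [0.5241 0.1127 0.065 ] [-0.0388  0.0196 -0.0039]
spot pegbase [0.5492 0.1152 0.0697] [-0.014   0.0149  0.0009]
```

The house is upright between the pads, with about 2 mm between peg tip and pad and no force. I'll lower the last 14 mm.

Call:
{"api": "arm_command", "payload": {
  "translation": [
    [0,0.04,0],
    [0,0.08,0],
    [0,0.11,0],
    [0,0.13,0],
    [0,0.13,0]
  ],
  "rotation": [
    [0,0,0],
    [0,0,0],
    [0,0,0],
    [0,0,0],
    [0,0,0]
  ],
  "grip": [1,1,1,1,1]
}}

```text
time_s: 18.45
position: [0.5628, 0.1131, 0.0739]
tcp_rot: [[0.996, -0.001, 0.089], [-0.089, -0.0, 0.996], [-0.001, -1.0, -0.0]]
force: [0.8, -0.5, -1.6]
opening: 0.41
```

Call:
{"api": "arm_command", "payload": {
  "translation": [
    [0,0.01,0],
    [0,0.025,0],
    [0,0.04,0],
    [0,0.04,0]
  ],
  "rotation": [
    [0,0,0],
    [0,0,0],
    [0,0,0],
    [0,0,0]
  ],
  "grip": [1,1,1,1]
}}

```text
time_s: 18.85
position: [0.5629, 0.1131, 0.0709]
tcp_rot: [[0.996, -0.0, 0.089], [-0.089, 0.0, 0.996], [-0.0, -1.0, -0.0]]
force: [-0.5, 0.1, -1.2]
opening: 0.412
```

Call:
{"api": "arm_command", "payload": {
  "translation": [
    [0,0.01,0],
    [0,0.01,0],
    [0,0.01,0],
    [0,0.01,0],
    [0,0.01,0]
  ],
  "rotation": [
    [0,0,0],
    [0,0,0],
    [0,0,0],
    [0,0,0],
    [0,0,0]
  ],
  "grip": [1,1,0.1,-0.1,-0.3]
}}

```text
time_s: 19.35
position: [0.5633, 0.1131, 0.0705]
tcp_rot: [[0.996, 0.001, 0.089], [-0.089, 0.0, 0.996], [0.001, -1.0, 0.0]]
force: [0.4, -0.4, -0.2]
opening: 0.552
```

Call:
{"api": "arm_command", "payload": {
  "translation": [
    [0,0,0],
    [0,0,0],
    [0,-0.3,0],
    [0,-0.6,0],
    [0,-1,0]
  ],
  "rotation": [
    [0,0,0],
    [0,0,0],
    [0,0,0],
    [0,0,0],
    [0,0,0]
  ],
  "grip": [-0.5,-0.5,-0.5,-0.5,-0.5]
}}

```text
time_s: 19.85
position: [0.5621, 0.113, 0.15]
tcp_rot: [[0.996, -0.003, 0.089], [-0.089, -0.0, 0.996], [-0.003, -1.0, -0.0]]
force: [0.3, 0.7, 0.8]
opening: 0.746
```

Call:
{"api": "arm_command", "payload": {
  "translation": [
    [0.3,-0.2,0],
    [0.6,-0.5,-0.3],
    [0.75,-0.5,-0.8],
    [0.75,-0.5,-0.8],
    [0.75,-0.5,-0.8]
  ],
  "rotation": [
    [0,0,0],
    [0,0,0],
    [0,0,0],
    [0,0,0],
    [0,0,0]
  ],
  "grip": [-1,-1,-1,-1,-1]
}}

```text
time_s: 20.35
position: [0.6168, 0.0432, 0.1901]
tcp_rot: [[0.996, -0.001, 0.091], [-0.091, 0.001, 0.996], [-0.001, -1.0, 0.0]]
force: [-0.4, -0.4, -0.3]
opening: 0.988
```

```bash
python3 press.py pics/w9.png
```

```text
20.45 [0.6161 0.0446 0.1897] 0.999851657905775
press 0.89 [281.8 117.5] [0.5561 0.016  0.    ]
press 0.73 [488.6 287.3] [0.7465 0.2087 0.    ]
fixed_pad 0.9 [401.7 156.2] [0.5884 0.1093 0.06  ]
fixed_handle 0.82 [128.4 141.9] [ 0.5592 -0.0935  0.06  ]
handle_grip 0.71 [126.6  67.5] [ 0.5079 -0.0817  0.06  ]
lever_tip 0.73 [ 10.9 139.7] [ 0.5496 -0.1802  0.06  ]
moving_pad 0.85 [404.8  62.2] [0.5221 0.1129 0.06  ]
```

View pics/w9.png

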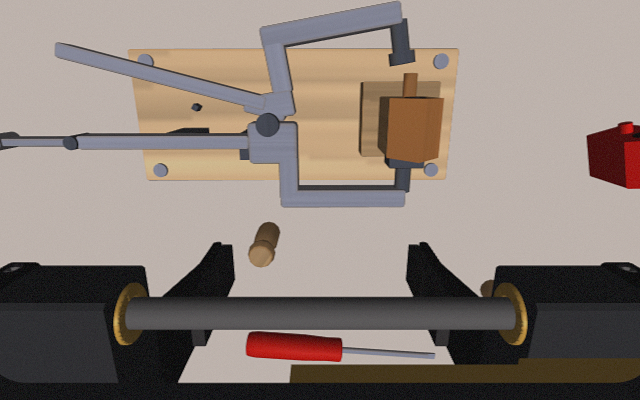

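The house stands on the nest at about (410,125) with its peg facing the moving pad. Handles are at (128,142) fixed and (127,67) moving, and the lever end is at the left edge near (8,140). Next I move over the handles and turn 90° so the jaws close along press x.

Call:
{"api": "arm_command", "payload": {
  "translation": [
    [-0.2,0,-0.4],
    [-0.445,0,-0.88],
    [-0.445,0,-0.88]
  ],
  "rotation": [
    [0,0,0],
    [0,0,0],
    [0,0,0]
  ],
  "grip": [-1,-1,-1]
}}

```text
time_s: 21.1
position: [0.5727, -0.0257, 0.1899]
tcp_rot: [[0.996, -0.004, 0.092], [-0.092, -0.001, 0.996], [-0.004, -1.0, -0.001]]
force: [-0.2, 0.1, -0.3]
opening: 1.002
```

Call:
{"api": "arm_command", "payload": {
  "translation": [
    [-0.2,0,-0.4],
    [-0.445,0,-0.88],
    [-0.445,0,-0.88],
    [-0.445,0,-0.88],
    [-0.445,0,-0.88]
  ],
  "rotation": [
    [0,0.14,0],
    [0,0.28,0],
    [0,0.42,0],
    [0,0.56,0],
    [0,0.7,0]
  ],
  "grip": [-1,-1,-1,-1,-1]
}}

```text
time_s: 21.6
position: [0.5339, -0.09, 0.1905]
tcp_rot: [[0.676, 0.001, 0.737], [-0.737, 0.0, 0.676], [0.0, -1.0, 0.001]]
force: [0.3, -0.4, 0.2]
opening: 1.0
```

Call:
{"api": "arm_command", "payload": {
  "translation": [
    [0,0,0],
    [0,0,0],
    [0,0,0],
    [0,0,0],
    [0,0,0]
  ],
  "rotation": [
    [0,0.14,0],
    [0,0.28,0],
    [0,0.42,0],
    [0,0.56,0],
    [0,0.7,0]
  ],
  "grip": [-1,-1,-1,-1,-1]
}}

```text
time_s: 22.1
position: [0.5342, -0.0894, 0.1904]
tcp_rot: [[0.01, 0.001, 1.0], [-1.0, 0.0, 0.01], [-0.0, -1.0, 0.001]]
force: [0.4, -0.2, 0.5]
opening: 1.0
```

Call:
{"api": "arm_command", "payload": {
  "translation": [
    [0,0,0],
    [0,0,0],
    [0,0,0]
  ],
  "rotation": [
    [0,0.1,0],
    [0,0.1,0],
    [0,0.1,0]
  ],
  "grip": [-1,-1,-1]
}}

```text
time_s: 22.4
position: [0.5339, -0.0896, 0.1903]
tcp_rot: [[-0.086, 0.0, 0.996], [-0.996, 0.0, -0.086], [-0.0, -1.0, 0.0]]
force: [-0.8, -0.5, 0.3]
opening: 0.999
```

```bash
python3 press.py pics/w10.png; python3 -c "
from h import *
s=bot.read_state();print(s['tcp_rot'],s['joint_positions'],s['force'])"
```

```text
22.5 [ 0.5338 -0.0897  0.1903] 0.9996087979353562
press 0.69 [335.8  63.5] [0.5561 0.0115 0.    ]
fixed_handle 0.68 [352.9 202.5] [ 0.5592 -0.0949  0.06  ]
handle_grip 0.95 [284.  190.9] [ 0.5062 -0.0807  0.06  ]
[[-8.88496724e-02 -1.36725273e-05  9.96045047e-01]
 [-9.96045047e-01  3.88480860e-06 -8.88496723e-02]
 [-2.65464479e-06 -1.00000000e+00 -1.39636170e-05]] [-2.14033263e+01  2.80072082e+01  9.73250890e+01 -9.64014458e-05
  5.46685134e+01 -1.63058375e+01] [ 0.39446788  1.05551229 -0.55174482]
```

View pics/w10.png

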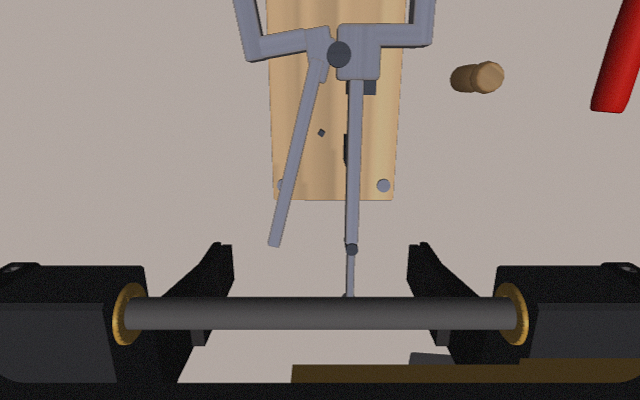

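This view shows both handles between the fingers: fixed along column ~354, moving ending near (273,245). Offsets in tool z are about +26 mm fixed and −28 mm moving, well inside ±43 mm. I'll lower over them.

Call:
{"api": "arm_command", "payload": {
  "translation": [
    [0,0.3,0],
    [0,0.6,0],
    [0,0.9,0],
    [0,1,0],
    [0,1,0]
  ],
  "rotation": [
    [0,0,0],
    [0,0,0],
    [0,0,0],
    [0,0,0],
    [0,0,0]
  ],
  "grip": [-1,-1,-1,-1,-1]
}}

```text
time_s: 23.35
position: [0.533, -0.0897, 0.1092]
tcp_rot: [[-0.089, -0.003, 0.996], [-0.996, 0.001, -0.089], [-0.001, -1.0, -0.003]]
force: [-0.7, -0.4, 0.4]
opening: 1.001
```

Call:
{"api": "arm_command", "payload": {
  "translation": [
    [0,0.15,0],
    [0,0.3,0],
    [0,0.45,0],
    [0,0.55,0],
    [0,0.55,0]
  ],
  "rotation": [
    [0,0,0],
    [0,0,0],
    [0,0,0],
    [0,0,0],
    [0,0,0]
  ],
  "grip": [-1,-1,-1,-1,-1]
}}

```text
time_s: 23.85
position: [0.5328, -0.0896, 0.0649]
tcp_rot: [[-0.089, -0.003, 0.996], [-0.996, 0.001, -0.089], [-0.001, -1.0, -0.003]]
force: [0.0, -0.5, -0.6]
opening: 1.003
```

Call:
{"api": "arm_command", "payload": {
  "translation": [
    [0,0,0],
    [0,0,0],
    [0,0,0],
    [0,0,0],
    [0,0,0]
  ],
  "rotation": [
    [0,0,0],
    [0,0,0],
    [0,0,0],
    [0,0,0],
    [0,0,0]
  ],
  "grip": [-0.9,-0.8,-0.7,-0.6,-0.6]
}}

```text
time_s: 24.35
position: [0.5338, -0.09, 0.0665]
tcp_rot: [[-0.089, 0.0, 0.996], [-0.996, -0.0, -0.089], [0.0, -1.0, 0.0]]
force: [-0.4, -0.2, 0.4]
opening: 0.813
```

Call:
{"api": "arm_command", "payload": {
  "translation": [
    [0,0,0.01],
    [0,0,0.02],
    [0,0,0.03],
    [0,0,0.04],
    [0,0,0.045]
  ],
  "rotation": [
    [0,0,0],
    [0,0,0],
    [0,0,0],
    [0,0,0],
    [0,0,0]
  ],
  "grip": [-0.54,-0.48,-0.42,-0.36,-0.29]
}}

```text
time_s: 24.85
position: [0.5348, -0.0897, 0.0656]
tcp_rot: [[-0.088, -0.005, 0.996], [-0.996, 0.001, -0.088], [-0.001, -1.0, -0.006]]
force: [-3.6, -0.4, -1.0]
opening: 0.67
```

Call:
{"api": "arm_command", "payload": {
  "translation": [
    [0,0,0],
    [0,0,0]
  ],
  "rotation": [
    [0,0,0],
    [0,0,0]
  ],
  "grip": [-0.29,-0.29]
}}

```text
time_s: 25.05
position: [0.5356, -0.0901, 0.0657]
tcp_rot: [[-0.088, -0.004, 0.996], [-0.996, 0.001, -0.088], [-0.0, -1.0, -0.004]]
force: [-4.9, -2.2, -1.1]
opening: 0.649
```

Call:
{"api": "arm_command", "payload": {
  "translation": [
    [0,0,0.01],
    [0,0,0.02],
    [0,0,0.035],
    [0,0,0.045],
    [0,0,0.05]
  ],
  "rotation": [
    [0,0,0],
    [0,0,0],
    [0,0,0],
    [0,0,0],
    [0,0,0]
  ],
  "grip": [-0.25,-0.21,-0.17,-0.13,-0.09]
}}

```text
time_s: 25.55
position: [0.5394, -0.0905, 0.0657]
tcp_rot: [[-0.088, -0.004, 0.996], [-0.996, 0.001, -0.088], [-0.0, -1.0, -0.004]]
force: [-4.8, -2.2, -1.3]
opening: 0.56
```

Call:
{"api": "arm_command", "payload": {
  "translation": [
    [0,0,0.01],
    [0,0,0.02],
    [0,0,0.03],
    [0,0,0.04],
    [0,0,0.04]
  ],
  "rotation": [
    [0,0,0],
    [0,0,0],
    [0,0,0],
    [0,0,0],
    [0,0,0]
  ],
  "grip": [-0.05,-0.01,0.02,0.05,0.05]
}}

```text
time_s: 26.05
position: [0.5429, -0.0912, 0.0657]
tcp_rot: [[-0.088, -0.003, 0.996], [-0.996, -0.0, -0.088], [0.0, -1.0, -0.003]]
force: [-5.3, -2.8, -0.7]
opening: 0.48
```

Call:
{"api": "arm_command", "payload": {
  "translation": [
    [0,0,0.01],
    [0,0,0.02],
    [0,0,0.03],
    [0,0,0.03],
    [0,0,0.03]
  ],
  "rotation": [
    [0,0,0],
    [0,0,0],
    [0,0,0],
    [0,0,0],
    [0,0,0]
  ],
  "grip": [0.08,0.11,0.14,0.16,0.16]
}}

```text
time_s: 26.55
position: [0.5464, -0.0913, 0.0661]
tcp_rot: [[-0.089, -0.001, 0.996], [-0.996, -0.0, -0.089], [0.0, -1.0, -0.001]]
force: [-4.4, -2.8, -1.3]
opening: 0.422
```

Call:
{"api": "arm_command", "payload": {
  "translation": [
    [0,0,0],
    [0,0,0],
    [0,0,0]
  ],
  "rotation": [
    [0,0,0],
    [0,0,0],
    [0,0,0]
  ],
  "grip": [0.16,0.16,0.16]
}}

```text
time_s: 26.85
position: [0.5463, -0.0913, 0.0661]
tcp_rot: [[-0.089, -0.001, 0.996], [-0.996, -0.0, -0.089], [0.0, -1.0, -0.001]]
force: [-4.2, -2.8, -1.2]
opening: 0.421
```

Call:
{"api": "arm_command", "payload": {
  "translation": [
    [0,0,0],
    [0,0,0],
    [0,0,0],
    [0,0,0]
  ],
  "rotation": [
    [0,0,0],
    [0,0,0],
    [0,0,0],
    [0,0,0]
  ],
  "grip": [0.17,0.18,0.18,0.18]
}}

```text
time_s: 27.25
position: [0.5459, -0.0913, 0.0661]
tcp_rot: [[-0.088, -0.002, 0.996], [-0.996, -0.0, -0.088], [0.0, -1.0, -0.002]]
force: [-5.0, -2.7, -0.7]
opening: 0.414
```

```bash
cat > chk.py <<'E'
from h import *
np.set_printoptions(precision=4,suppress=True)
for n in ("scene","side","wrist"):
    c=cap(n); cv2.imwrite(f"pics/chk_{n}.png",c[0])
    for k in ("lever_tip","handle_grip","moving_pad","fixed_handle","fixed_pad"):
        for d in models.spot_point(n,k)[:1]:
            uv=np.array(d["point"])*S; print(n,k,round(d["conf"],2),uv.round(1),at_z(c,uv,.06))
s=bot.read_state(); print(s["time_s"],s["position"],s["force"],s["opening"])
E
python3 chk.py
```

```text
scene lever_tip 0.54 [270.3 237.4] [ 0.5799 -0.1719  0.06  ]
scene handle_grip 0.44 [277.5 213. ] [ 0.5349 -0.0844  0.06  ]
scene moving_pad 0.53 [319.8 178.9] [0.5371 0.115  0.06  ]
scene fixed_handle 0.79 [282.3 217.4] [ 0.5567 -0.0931  0.06  ]
scene fixed_pad 0.74 [324.9 184.4] [0.5655 0.0972 0.06  ]
side lever_tip 0.62 [362.  223.9] [ 0.5916 -0.1703  0.06  ]
side handle_grip 0.59 [304.4 180.7] [0.5552 0.1068 0.06  ]
side moving_pad 0.75 [300.9 179.9] [0.5475 0.1175 0.06  ]
side fixed_handle 0.62 [340.6 216.2] [ 0.5568 -0.104   0.06  ]
side fixed_pad 0.82 [311.6 175.9] [0.5898 0.1121 0.06  ]
wrist handle_grip 0.97 [288.9 278.7] [ 0.5315 -0.0891  0.06  ]
wrist fixed_handle 0.75 [348.2 280. ] [ 0.5584 -0.0922  0.06  ]
wrist fixed_pad 0.65 [348.1 283.6] [ 0.5582 -0.094   0.06  ]
28.15 [ 0.5459 -0.0913  0.066 ] [-4.7851 -3.7634 -0.5733] 0.41042868673258653
```

The lever tip has swung from x≈0.55 to about 0.585, and the handle spacing is 26.9 mm against 26 mm nominal. That reads as locked. I'll open and check that it holds.

Call:
{"api": "arm_command", "payload": {
  "translation": [
    [0,0,0],
    [0,0,0],
    [0,0,0],
    [0,0,0],
    [0,0,0]
  ],
  "rotation": [
    [0,0,0],
    [0,0,0],
    [0,0,0],
    [0,0,0],
    [0,0,0]
  ],
  "grip": [0.1,0,-0.15,-0.3,-0.45]
}}

```text
time_s: 28.65
position: [0.5477, -0.0912, 0.0666]
tcp_rot: [[-0.089, 0.002, 0.996], [-0.996, -0.0, -0.089], [0.0, -1.0, 0.002]]
force: [-0.3, -0.4, 0.1]
opening: 0.658
```

Call:
{"api": "arm_command", "payload": {
  "translation": [
    [0,0,0],
    [0,0,0],
    [0,-0.3,0],
    [0,-0.7,0],
    [0,-1,0]
  ],
  "rotation": [
    [0,0,0],
    [0,0,0],
    [0,0,0],
    [0,0,0],
    [0,0,0]
  ],
  "grip": [-0.6,-0.7,-0.7,-0.7,-0.7]
}}

```text
time_s: 29.15
position: [0.5471, -0.0912, 0.1475]
tcp_rot: [[-0.089, 0.001, 0.996], [-0.996, -0.0, -0.089], [0.0, -1.0, 0.001]]
force: [0.2, 0.9, -0.6]
opening: 0.848
```

Call:
{"api": "arm_command", "payload": {
  "translation": [
    [0,-0.3,0],
    [0,-0.5,0],
    [0,-0.5,0],
    [0,-0.5,0]
  ],
  "rotation": [
    [0,0,0],
    [0,0,0],
    [0,0,0],
    [0,0,0]
  ],
  "grip": [-0.7,-0.7,-0.7,-0.7]
}}

```text
time_s: 29.55
position: [0.5466, -0.091, 0.1861]
tcp_rot: [[-0.089, 0.0, 0.996], [-0.996, -0.0, -0.089], [0.0, -1.0, 0.0]]
force: [-0.2, -0.2, 0.2]
opening: 0.848
```

```bash
python3 chk.py
python3 - <<'E'
from h import *
# lever pixels in the wrist picture: dark/grey vs table below fixed handle end
g=cv2.cvtColor(cv2.imread("pics/chk_wrist.png"),cv2.COLOR_BGR2GRAY)
for r in range(170,296,10):
    x=np.where(g[r,240:405]<150)[0]+240; print(r, (x.min(),x.max(),len(x)) if len(x) else None)
E
```

```text
scene lever_tip 0.4 [270.7 237.7] [ 0.5815 -0.1722  0.06  ]
scene moving_pad 0.71 [321.9 177.8] [0.539  0.1235 0.06  ]
scene fixed_handle 0.82 [286.6 216.1] [ 0.5627 -0.083   0.06  ]
scene fixed_pad 0.59 [334.1 187. ] [0.5946 0.0989 0.06  ]
side lever_tip 0.47 [360.7 224.5] [ 0.5866 -0.1699  0.06  ]
side handle_grip 0.68 [334.  219.6] [ 0.5312 -0.1029  0.06  ]
side moving_pad 0.74 [302.5 183.3] [0.5425 0.0994 0.06  ]
side fixed_handle 0.73 [336.7 209.5] [ 0.5642 -0.073   0.06  ]
side fixed_pad 0.79 [314.1 178.2] [0.5902 0.0968 0.06  ]
wrist lever_tip 0.95 [368.9 289.3] [ 0.5803 -0.1727  0.06  ]
wrist handle_grip 0.7 [301.9 199.9] [ 0.5326 -0.0893  0.06  ]
wrist fixed_handle 0.95 [336.8 202. ] [ 0.5593 -0.0934  0.06  ]
30.45 [ 0.5468 -0.0911  0.1863] [-0.014   0.3382  0.0311] 0.8505341992612234
170 (np.int64(284), np.int64(344), 44)
180 (np.int64(257), np.int64(380), 63)
190 (np.int64(262), np.int64(375), 73)
200 (np.int64(261), np.int64(343), 56)
210 (np.int64(295), np.int64(342), 29)
220 (np.int64(295), np.int64(342), 29)
230 (np.int64(295), np.int64(342), 30)
240 (np.int64(296), np.int64(341), 28)
250 (np.int64(240), np.int64(404), 47)
260 (np.int64(240), np.int64(404), 32)
270 (np.int64(240), np.int64(404), 35)
280 (np.int64(240), np.int64(404), 34)
290 (np.int64(240), np.int64(404), 28)
```

It holds locked: the bars are parallel at columns 295–308 and 329–342, and the lever tip is at (0.580, −0.173). Next I shut the fingers and go down on the lever's +x side.

Call:
{"api": "arm_command", "payload": {
  "translation": [
    [0.4,0,0.4],
    [0.8,0,0.75],
    [0.98,0,0.88],
    [0.98,0,0.88],
    [0.98,0,0.88]
  ],
  "rotation": [
    [0,0,0],
    [0,0,0],
    [0,0,0],
    [0,0,0],
    [0,0,0]
  ],
  "grip": [1,1,1,1,1]
}}

```text
time_s: 30.95
position: [0.6091, -0.175, 0.1857]
tcp_rot: [[-0.09, -0.002, 0.996], [-0.996, 0.001, -0.09], [-0.001, -1.0, -0.002]]
force: [0.4, -0.0, 0.6]
opening: 0.48
```

Call:
{"api": "arm_command", "payload": {
  "translation": [
    [0,0.1,0],
    [0,0.2,0],
    [0,0.4,0],
    [0,0.6,0],
    [0,0.6,0]
  ],
  "rotation": [
    [0,0,0],
    [0,0,0],
    [0,0,0],
    [0,0,0],
    [0,0,0]
  ],
  "grip": [1,1,1,1,1]
}}

```text
time_s: 31.45
position: [0.6075, -0.1736, 0.1354]
tcp_rot: [[-0.088, -0.006, 0.996], [-0.996, 0.003, -0.088], [-0.002, -1.0, -0.006]]
force: [-0.6, -0.5, 0.6]
opening: 0.044
```

Run:
```python
from h import *
np.set_printoptions(precision=4,suppress=True)
c=cap("wrist"); s=bot.read_state(); print(s["time_s"],s["position"],s["force"],s["opening"])
for n in("wrist","scene"):
  c=cap(n)
  for d in models.spot_point(n,"lever_tip")[:2]:
    uv=np.array(d["point"])*S; q=at_z(c,uv,.06); print(n,d["conf"],uv,q,s["tcp_rot"].T@(q-s["position"]))
```

```text
31.5 [ 0.6085 -0.1741  0.1367] [0.4094 0.7114 0.6151] 0.024570530270139317
wrist 0.79 [285.632 225.4  ] [ 0.5858 -0.1731  0.06  ] [ 0.0011  0.0768 -0.0224]
scene 0.63 [268.928 237.6  ] [ 0.5777 -0.1742  0.06  ] [ 0.0029  0.0768 -0.0304]
scene 0.33 [273.92 213.48] [ 0.5284 -0.0909  0.06  ] [-0.0757  0.0772 -0.0869]
```

Call:
{"api": "arm_command", "payload": {
  "translation": [
    [0,0,0.13],
    [0,0.2,0.13],
    [0,0.5,0.13],
    [0,0.8,0.13],
    [0,0.88,0.13]
  ],
  "rotation": [
    [0,0,0],
    [0,0,0],
    [0,0,0],
    [0,0,0],
    [0,0,0]
  ],
  "grip": [1,1,1,1,1]
}}

```text
time_s: 32.2
position: [0.6197, -0.1759, 0.0658]
tcp_rot: [[-0.089, -0.003, 0.996], [-0.996, 0.001, -0.089], [-0.001, -1.0, -0.003]]
force: [-0.2, -0.2, 0.2]
opening: 0.006
```

Call:
{"api": "arm_command", "payload": {
  "translation": [
    [0,0,0],
    [0,0,-0.05],
    [0,0,-0.1],
    [0,0,-0.15],
    [0,0,-0.15]
  ],
  "rotation": [
    [0,0,0],
    [0,0,0],
    [0,0,0],
    [0,0,0],
    [0,0,0]
  ],
  "grip": [1,1,1,1,1]
}}

```text
time_s: 32.7
position: [0.6078, -0.1753, 0.0686]
tcp_rot: [[-0.089, 0.0, 0.996], [-0.996, -0.0, -0.089], [0.0, -1.0, 0.0]]
force: [0.1, 0.1, -0.8]
opening: 0.006
```

Call:
{"api": "arm_command", "payload": {
  "translation": [
    [0,0,-0.04],
    [0,0,-0.08],
    [0,0,-0.12],
    [0,0,-0.15],
    [0,0,-0.15]
  ],
  "rotation": [
    [0,0,0],
    [0,0,0],
    [0,0,0],
    [0,0,0],
    [0,0,0]
  ],
  "grip": [1,1,1,1,1]
}}

```text
time_s: 33.2
position: [0.5989, -0.1762, 0.0688]
tcp_rot: [[-0.089, 0.006, 0.996], [-0.996, -0.004, -0.089], [0.003, -1.0, 0.007]]
force: [4.4, -2.1, -1.0]
opening: 0.007
```

Call:
{"api": "arm_command", "payload": {
  "translation": [
    [0,0,-0.03],
    [0,0,-0.06],
    [0,0,-0.08],
    [0,0,-0.08]
  ],
  "rotation": [
    [0,0,0],
    [0,0,0],
    [0,0,0],
    [0,0,0]
  ],
  "grip": [1,1,1,1]
}}

```text
time_s: 33.6
position: [0.5883, -0.1728, 0.0674]
tcp_rot: [[-0.089, -0.003, 0.996], [-0.996, 0.002, -0.089], [-0.002, -1.0, -0.004]]
force: [0.2, 0.4, 0.0]
opening: 0.006
```

Call:
{"api": "arm_command", "payload": {
  "translation": [
    [0,0,-0.03],
    [0,0,-0.06],
    [0,0,-0.08],
    [0,0,-0.08]
  ],
  "rotation": [
    [0,0,0],
    [0,0,0],
    [0,0,0],
    [0,0,0]
  ],
  "grip": [1,1,1,1]
}}

```text
time_s: 34.0
position: [0.5831, -0.1729, 0.0677]
tcp_rot: [[-0.089, -0.001, 0.996], [-0.996, 0.0, -0.089], [-0.0, -1.0, -0.001]]
force: [1.4, 0.1, 0.6]
opening: 0.003
```

Force dropped from 4.4 N to about zero, so it looks tripped. I'll withdraw and check.

Call:
{"api": "arm_command", "payload": {
  "translation": [
    [0,0,0.2],
    [0,0,0.4],
    [0,-0.4,0.4],
    [0,-0.8,0.4],
    [0,-1,0.4]
  ],
  "rotation": [
    [0,0,0],
    [0,0,0],
    [0,0,0],
    [0,0,0],
    [0,0,0]
  ],
  "grip": [1,1,1,1,1]
}}

```text
time_s: 34.5
position: [0.6169, -0.1764, 0.1504]
tcp_rot: [[-0.089, 0.004, 0.996], [-0.996, -0.002, -0.089], [0.001, -1.0, 0.004]]
force: [-0.7, 0.3, -0.0]
opening: 0.012
```

Call:
{"api": "arm_command", "payload": {
  "translation": [
    [-0.4,-0.3,0],
    [-0.9,-0.7,0],
    [-0.9,-0.7,0],
    [-0.9,-0.7,0]
  ],
  "rotation": [
    [0,0,0],
    [0,0,0],
    [0,0,0],
    [0,0,0]
  ],
  "grip": [1,1,1,1]
}}

```text
time_s: 34.9
position: [0.6223, -0.1036, 0.2048]
tcp_rot: [[-0.087, 0.002, 0.996], [-0.996, -0.001, -0.087], [0.001, -1.0, 0.002]]
force: [0.7, -1.0, -0.6]
opening: 0.01
```

Call:
{"api": "arm_command", "payload": {
  "translation": [
    [-0.4,0,0],
    [-0.9,0,0],
    [-0.9,0,0],
    [-0.9,0,0]
  ],
  "rotation": [
    [0,-0.14,0],
    [0,-0.28,0],
    [0,-0.42,0],
    [0,-0.56,0]
  ],
  "grip": [1,1,1,1]
}}

```text
time_s: 35.3
position: [0.6275, -0.0324, 0.2019]
tcp_rot: [[0.483, -0.003, 0.876], [-0.876, 0.0, 0.483], [-0.002, -1.0, -0.003]]
force: [-0.5, -0.5, 0.2]
opening: 0.005
```

Call:
{"api": "arm_command", "payload": {
  "translation": [
    [0,0,0],
    [0,0,0],
    [0,0,0],
    [0,0,0],
    [0,0,0]
  ],
  "rotation": [
    [0,-0.14,0],
    [0,-0.28,0],
    [0,-0.42,0],
    [0,-0.56,0],
    [0,-0.7,0]
  ],
  "grip": [1,1,1,1,1]
}}

```text
time_s: 35.8
position: [0.6275, -0.034, 0.2019]
tcp_rot: [[0.944, -0.003, 0.33], [-0.33, 0.0, 0.944], [-0.003, -1.0, -0.001]]
force: [-1.2, -0.5, -0.7]
opening: 0.008
```

Call:
{"api": "arm_command", "payload": {
  "translation": [
    [0,0,0],
    [0,0,0],
    [0,0,0],
    [0,0,0]
  ],
  "rotation": [
    [0,-0.14,0],
    [0,-0.24,0],
    [0,-0.24,0],
    [0,-0.24,0]
  ],
  "grip": [1,1,1,1]
}}

```text
time_s: 36.2
position: [0.6278, -0.0335, 0.2026]
tcp_rot: [[0.996, -0.002, 0.093], [-0.093, 0.0, 0.996], [-0.002, -1.0, 0.0]]
force: [0.2, 1.0, 0.1]
opening: 0.001
```

```bash
python3 chk.py
python3 - <<'E'
from h import *
c=cap("wrist"); cv2.imwrite("pics/fin.png",c[0])
for d in models.spot_point("wrist","house_mid")[:3]+models.recognise("wrist","house_mid")[:3]+models.recognise("wrist","perch")[:3]: print(d)
for d in models.spot_point("wrist","house_mid")[:3]: print(at_z(c,np.array(d["point"])*S,.06))
E
```

```text
scene lever_tip 0.5 [254.6 235.8] [ 0.5446 -0.187   0.06  ]
scene handle_grip 0.58 [268.3 211.2] [ 0.5099 -0.0906  0.06  ]
scene moving_pad 0.64 [334.6 230.8] [ 0.696  -0.0702  0.06  ]
scene fixed_handle 0.66 [176.3 267.8] [ 0.4711 -0.3613  0.06  ]
scene fixed_pad 0.74 [333.4 187.2] [0.5935 0.097  0.06  ]
side lever_tip 0.61 [351.3 230.4] [ 0.5479 -0.171   0.06  ]
side handle_grip 0.52 [328.1 220.1] [ 0.5147 -0.0934  0.06  ]
side fixed_handle 0.81 [340.  212.5] [ 0.5649 -0.0898  0.06  ]
side fixed_pad 0.66 [311.4 176.8] [0.5866 0.1087 0.06  ]
wrist lever_tip 0.57 [120.6 115.5] [ 0.5526 -0.1788  0.06  ]
wrist handle_grip 0.73 [237.2  37.4] [ 0.5062 -0.0808  0.06  ]
wrist moving_pad 0.86 [506.4  37.1] [0.5233 0.1125 0.06  ]
wrist fixed_handle 0.57 [234. 115.] [ 0.56  -0.092  0.06 ]
wrist fixed_pad 0.64 [493.5 124.7] [0.5852 0.1067 0.06  ]
37.1 [ 0.6284 -0.0325  0.2039] [-1.0497  0.1429 -0.0198] 0.006764322043521231
{'point': [0.7858, 0.252], 'conf': 0.94}
{'extent': [0.727, 0.1618, 0.8653, 0.3337], 'conf': 0.95}
{'extent': [0.1453, 0.0, 0.8478, 0.452], 'conf': 0.62}
{'extent': [0.7903, 0.1652, 0.8137, 0.1705], 'conf': 0.51}
{'extent': [0.15, 0.003, 0.8547, 0.4537], 'conf': 0.43}
[0.56783121 0.11277331 0.06      ]
```

Run:
```python
from h import *
np.set_printoptions(precision=4,suppress=True)
im=cv2.imread("pics/fin.png"); c=cap("wrist")
h=cv2.cvtColor(im,cv2.COLOR_BGR2HSV)
for u in (508,512,516,520,524): print(u,[tuple(int(v) for v in h[r,u]) for r in range(56,104,3)])
for z in (.062,.0605,.065): print(at_z(c,(513,66),z))
# predicted pixels for house with back at .5875: tip, front-bottom, front-eave
mid=np.array([.5655,.1135]);px=np.array([.996,-.089])
for n,d,z in(("tip home",-.028,.065),("tip proud8",-.036,.065),("front bottom",-.02,.038),("front peg base",-.02,.065),("front eave",-.02,.082),("ridge front",-.02,.1),("ridge back",.02,.1)):
    print(n,proj(c,np.r_[mid+d*px,z]))
```

```text
508 [(14, 84, 149), (16, 98, 151), (13, 149, 89), (14, 163, 102), (13, 154, 121), (13, 158, 152), (14, 164, 151), (13, 156, 149), (14, 160, 151), (13, 159, 149), (13, 169, 149), (13, 165, 148), (13, 157, 149), (13, 160, 151), (13, 158, 152), (13, 159, 148)]
512 [(16, 86, 149), (14, 98, 153), (13, 156, 134), (15, 153, 137), (14, 149, 147), (13, 162, 151), (14, 158, 152), (14, 163, 149), (14, 156, 149), (13, 155, 150), (13, 163, 150), (13, 162, 151), (14, 159, 149), (14, 161, 149), (13, 159, 149), (14, 158, 150)]
516 [(15, 87, 147), (16, 98, 154), (13, 140, 142), (14, 141, 143), (14, 152, 138), (14, 161, 150), (14, 167, 148), (14, 169, 149), (13, 159, 152), (13, 160, 153), (13, 159, 149), (13, 159, 149), (14, 160, 151), (13, 156, 152), (13, 156, 150), (13, 161, 150)]
520 [(15, 85, 150), (16, 101, 152), (15, 142, 135), (15, 113, 144), (16, 96, 148), (13, 155, 153), (14, 162, 151), (14, 161, 150), (14, 167, 150), (14, 163, 150), (14, 167, 148), (13, 158, 150), (14, 159, 149), (13, 157, 149), (13, 162, 148), (14, 164, 146)]
524 [(15, 87, 150), (17, 99, 150), (16, 101, 149), (16, 99, 150), (16, 94, 154), (13, 160, 151), (13, 159, 152), (13, 163, 149), (13, 159, 151), (14, 165, 148), (12, 159, 149), (13, 157, 153), (13, 161, 147), (13, 158, 150), (13, 161, 152), (13, 162, 148)]
[0.5435 0.1176 0.062 ]
[0.5435 0.1183 0.0605]
[0.5435 0.1161 0.065 ]
tip home [513.4918  57.2933]
tip proud8 [515.3174  45.2405]
front bottom [494.5671  70.6075]
front peg base [511.7001  69.1224]
front eave [524.3295  68.0277]
ridge front [539.6545  66.6993]
ridge back [528.5853 130.5855]
```

The final numbers agree: the peg tip is at row ~60 and the front wall at ~69, so 7–8 mm sticks out, where a proud peg would reach row ~47. The handle is back open and the lever in line. Handing in.

```bash
python3 -c "
from rig import bot
print(bot.hand_in(), bot.read_state()['time_s'])"
```

```text
the job is handed in; nothing more can be done
the job is handed in; nothing more can be done
```

I set the bird house on the nest, locked the pliers and tripped the release lever, then handed in. The robot clock last read 37.1 s, shortly before hand-in.

**What went wrong on the way:** On the first lowering, the house's back edge caught the fixed pad and tipped about 30° in the fingers. The net force was about 6 N. I set it down on clear table, gripped it again vertically and placed it 3 mm further towards −x.

**Locking and release:** The squeeze showed at most about 6 N net at the wrist. That reading hides the finger force on each handle, which only the fixed grip setting (about 30 N) limits. With the fingers open, the bars stayed parallel about 27 mm apart. The lever took about 4 to 5 N and then tripped.

**Last checks:**
- **Pliers:** the handle is back at its open position, the lever is in line with the fixed handle, and the moving pad is back.
- **House:** it is on the nest. The networks put it about 3 mm nearer the fixed pad than where I released it, as the press would leave it.
- **Perch:** the peg sticks out about 7 to 8 mm, against 8 mm nominal when pressed home.

**Less certain:**
- The checks after I closed the handles used detections and pixel values, as my picture views were used up.
- The wrist camera's x readings near the fixed pad disagreed with the contact by about 3 mm.
- I kept clear of the dolls and other objects, but did not check them individually at the end.

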